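Locate the pump body in the fixture and swing its dust cover off the port

ROBOT

A 6-joint arm with a two-finger parallel gripper is mounted at the origin on the work surface. World frame = base frame: x ahead of the robot, y to its left, z up, the work surface at z = 0. Lengths are in m, angles in rad, forces in N, time in s.
With the tool pointing down it reaches from about 0.25 to 0.8 m from the base axis. Payload 3.9 kg.
Tool frame: the origin (TCP) lies midway between the tips of the shut fingers; the grasp point (between the pads) lies 19 mm behind it; z points along the fingers, x is the direction in which the jaws open and shut, and the axes are right-handed (so a half turn about z gives the same grasp; the last joint's range is limited). The gripper opens to 85 mm and grips with 20 to 120 N. Pads are 22 mm wide; open, the fingers measure 114 mm over their backs; the gripper's body (76 mm by 85 mm) begins 54 mm behind the grasp point. The pads swing forward as they close: fully open they stand 13 mm farther back than shut.
Start: joints at [-1.207, 0.26, -0.138, 1.173, 0, 1.571], TCP at [0.187, -0.491, 0.194] pointing down, gripper open.
Joint ranges: [-2.78, 2.78], [-0.83, 1.72], [-1.28, 1.37], [-1.9, 2.12], [-1.57, 1.48], [-3.14, 3.14]. Speed limits (rad/s): [2.57, 2.57, 3.14, 3.14, 3.14, 3.14].

INTERFACE

Orientations are given as a rotation vector (axis times angle).
In Python, from cell import sense, snapshot, camera_info, close_job gives the robot as it stands. The module is installed in compiled form; this text tells all that it offers.
- The arm moves only by the tool servo_tool, never from a script. Its argument "deltas" is a list of rows, each a list of 7 numbers: the shift along the tool's x, y, z in cm, then the turn, a rotation vector about the tool's x, y, z in degrees, then the closure, from 0 (fully open) to 1 (shut). A call has 1 to 5 rows; each row shifts and turns the commanded pose from where the row before left it, along the tool's axes as they then stand; what a row does not reach is not made up. A row lasts 1/10 s, in which the tool goes at most 50 mm and 8.59 degrees, less where a joint would pass 70% of its speed; a pose out of reach is approached as far as the arm can. A call is refused whole if a number of a shift passes 5 or a number of a turn 8.59, either way. A call with a gripper value outside its range is refused whole. The fingers move at their own pace and stop on an object; "newtons" is the grip in N (left out, the last holds). Time passes only in rows, so rows that do not move let the fingers close. It gives the time, the measured TCP pose, the force and the opening at its end, in the units of the state.
- sense(): the state, without advancing time (a new reading comes with each control period).
- snapshot(name): name is "scene" or "top"; returns (picture, depth): 480x640x3 uint8, red, green, blue; 480x640 float32, m along the optical axis (not along the pixel's ray), 0 where there is no reading.
- camera_info(name): a dict with "mtx" (3x3 intrinsics, pixels), "dist_coeffs" ([k1, k2, p1, p2, k3] as OpenCV has them; the pictures are not rectified), "extrinsics" (4x4, takes a point from camera to world coordinates). Camera axes: x right, y down, z forward; pixel columns grow to the right and rows downward; lengths in m; the calibration is good to about 2 mm. A picture is of the moment at which its call begins. camera_info takes no time and is no camera call.
- close_job(): hands the job in, once; it reports no verdict.
The state is a dict: "time": time; "joint_pos": joint angles; "dq": joint speeds; "effort": joint torques, N m; "eef_pos": TCP position; "tcp_rot": TCP orientation; "ft_force": force on the tool from outside, world axes, zero at the start; "torque": the same for the moment, N m; "grip_width": finger opening in m.
Only numpy, scipy, OpenCV 4.12 (cv2) and the standard library are available. Lean on these libraries where they do the work, as an engineer would, in place of code of your own. Each camera call takes 0.05 s, during which the arm holds its last target.

TASK

Make the pump body ready for its bore check: with the dust cover still over the port to keep grit out, slide the casting home so that it bears on both dowels and on the end stop, pressing gently and never ramming it. Then swing the dust cover aside on its pivot as far as it goes, and leave the casting still hard up against both dowels and the end stop, with everything let go and the other things on the bench left alone.

Things in the scene. Friction and masses are not known exactly. Their poses are not given: they have to be found in the camera images.
- fixture: locating fixture fixed to the bench: dark steel plate 190 x 250 x 12 mm with two dowels and an end-stop block. Origin: at bench height under the casting's home place: a casting that is home has its origin at (0, 0, 12) mm here, axes parallel. x: from the open side (robot's) square to the dowel row; y: along the row towards the stop; z up. Plate from x -115 to 75, y -145 to 105 mm, top at z 12.
- dowel_left (a point): top centre of the dowel next to the end stop: bright steel, 12 mm across, standing 20 mm above the plate; at (38, 40, 32) mm in the fixture's frame
- dowel_right (a point): top centre of the other, equal dowel, at (38, -40, 32) mm in the fixture's frame
- end_stop (a point): centre of the locating face of the end-stop block, which looks along the fixture's -y: face at y = 70 mm, from x -15 to 25 mm, standing 28 mm above the plate; the point is at (5, 70, 26) mm in the fixture's frame. A push of 10 to 25 N is ample to bed the casting on it and on the dowels
- pump_body: loose alloy pump body, 0.64 to 0.96 kg, flat on the plate, slides with friction. Foot 64 (x) x 140 (y) x 18 mm high, square sides; above it a narrower casting, deck 53 x 131 mm, top 40 mm up. Origin: centre of its underside. Home: foot's +x side on both dowels, its +y end on the stop. Starts 10 to 35 mm short of both, turned up to 0.25 rad. Push it low, at the foot, or it may tip.
- cover (a joint): angle of the steel dust cover on its pivot screw, rad. 0: shut over the port, pointing from the pivot along the casting's -y; grows counter-clockwise from above, to 1.66 at its stop, pointing along +x over the dowels. Starts at 0 to 0.12. Stiff, stays where left: about 0.17 N m, 3 N at the knob, not much less than shifts or turns the casting where nothing backs it.
- cover_knob (a point): upright knurled round knob on the cover, 12 mm across, 16 mm tall, standing on the cover's 4 mm plate 56 mm from the pivot. The point is half-way up the knob, 53 mm above the casting's underside (the knob reaches from 45 to 61 mm above it). Turns with the cover.
- cover_pivot (a point): pivot axis of the dust cover, at the cover's underside; at (0, 10, 41) mm in the casting's frame. The screw's head is 17 mm across and reaches 10 mm above this point.
- port (a point): centre of the mouth of the port under the cover, a 24 mm bore in the deck at (0, -22, 40) mm in the casting's frame. The cover's disc over it is 36 mm across; the other, 38 mm bore at (0, 42) mm has no cover.
- lock_ring: slotted steel lock ring, 42 mm across, 12 mm high, lying on the fixture plate. Origin: centre of its underside. Not part of the job.
- plunger: turned steel plunger, 37 mm across, 94 mm tall, standing on the bench beyond the dowels. Origin: centre of its underside. Not part of the job.
- gland_nut: hexagonal gland nut, 38 mm across, 24 mm high, on the bench on the robot's side of the fixture. Origin: centre of its underside. Not part of the job.
- oil_bottle: grey oil bottle with a black cap, 68 mm across, 200 mm tall. Origin: centre of its underside. Not part of the job.
- mug: white mug, 84 mm across, 95 mm tall. Origin: centre of its underside. Not part of the job.
- parts_pot: cream plastic pot, 72 mm across, 72 mm tall. Origin: centre of its underside. Not part of the job.
- spanner: steel spanner, 190 mm long, lying on the bench. Origin: middle of its underside. Not part of the job.
- screwdriver: screwdriver with a black handle, 200 mm long, lying on the bench. Origin: middle of its underside. Not part of the job.

How it is judged:
On the way:
1. the casting bears on both dowels and the end stop (within 1.5 mm and 0.02 rad) with the cover still over the port (under 0.25 rad) (x of pump_body in the frame of fixture between -0.0015 and 0.003 m and y of pump_body in the frame of fixture between -0.0015 and 0.003 m and angle between the x axis of pump_body and the x axis of fixture, either way round below 0.02 rad and angle between pump_body's own z axis and vertical below 0.03 rad and height (world z) of pump_body below 0.014 m and value of joint cover below 0.25 rad), for 0.2 s.
At the end, for the whole second after the job is handed in: The casting stands flat on the plate against both dowels and the end stop (no more than 1.5 mm short of either, square within 0.02 rad) and at rest, and the cover is swung to within 0.16 rad of its open stop (joint over 1.5 rad) (x of pump_body in the frame of fixture between -0.0015 and 0.003 m and y of pump_body in the frame of fixture between -0.0015 and 0.003 m and angle between the x axis of pump_body and the x axis of fixture, either way round below 0.02 rad and angle between pump_body's own z axis and vertical below 0.03 rad and height (world z) of pump_body below 0.014 m and value of joint cover above 1.5 rad and velocity of joint cover below 0.05 rad/s and linear speed of pump_body below 0.01 m/s); the robot touches nothing.
It fails at once if the casting is pressed or rammed against the fixture with more than 60 N (contact force between pump_body and fixture above 60 N).
It fails at once if another thing on the bench is pushed more than 30 mm or knocked over (distance of any of lock_ring, plunger, gland_nut, oil_bottle, mug, parts_pot, spanner, screwdriver from where it was at the start of the episode above 0.03 m or angle between any of plunger, oil_bottle, mug, parts_pot's own z axis and vertical above 0.6 rad).
It also fails if it takes over 72 s, if anything falls off the work surface, if the arm or the gripper's body presses on something with over 40 N, if the wrist force passes 120 N, or if a joint passes its speed limit or range.

## Working session

There is one attempt and no reset: what is moved stays moved. The work goes in short steps, Python scripts to look and compute and a tool call to move; the robot and the scene stay as the last step left them, time stands still between calls to the robot, and variables do not carry over. Pictures are saved under pics/ and viewed, and the job is handed in when it is done.

Besides the shell and the picture viewer there is one more tool, called by a JSON object that holds its "fn" and its "kwargs", one argument or row to a line. servo_tool: Moves the arm, as the interface text tells. Its arguments: {"type":"object","properties":{"deltas":{"type":"array"},"newtons":{"type":"number"}},"required":["deltas"]}

```bash
mkdir -p pics; ls; python3 - <<'E'
from cell import *
import cv2,numpy as np
print(sense())
for n in("scene","top"):
    i=camera_info(n);print(n,i)
    p,d=snapshot(n);np.savez(f"pics/{n}0.npz",p=p,d=d)
    cv2.imwrite(f"pics/{n}0.png",p[:,:,::-1])
E
```

```text
pics
{'time': 0.0, 'joint_pos': array([-1.20700966e+00,  2.60673318e-01, -1.39349031e-01,  1.17269324e+00,
       -1.27914485e-05,  1.57082823e+00]), 'dq': array([ 0.00025359, -0.00047985, -0.00016408,  0.00011875, -0.00165533,
       -0.00030514]), 'effort': array([-7.53580571e-04, -4.05675995e+01,  2.53923637e+01,  1.84673164e-02,
       -2.34918471e-04,  7.26892722e-06]), 'eef_pos': array([ 0.18653644, -0.48995417,  0.19347815]), 'tcp_rot': array([-2.58571788e+00,  1.78238178e+00,  2.49279046e-03]), 'ft_force': array([ 0.31255672,  0.35570436, -0.64867297]), 'torque': array([ 0.01186818, -0.00733181,  0.02788758]), 'grip_width': 0.08516746673267207}
scene {'mtx': array([[551.92389989,   0.        , 316.45602797],
       [  0.        , 551.92389989, 235.51681494],
       [  0.        ,   0.        ,   1.        ]]), 'dist_coeffs': array([-0.02718637,  0.        ,  0.        ,  0.        ,  0.        ]), 'extrinsics': array([[-0.56799197,  0.69770642, -0.43656716,  1.11161287],
       [ 0.8228946 ,  0.4911851 , -0.28562507,  0.32357958],
       [ 0.01515284, -0.5214815 , -0.85312803,  1.09541127],
       [ 0.        ,  0.        ,  0.        ,  1.        ]])}
top {'mtx': array([[480.07373234,   0.        , 319.9554649 ],
       [  0.        , 480.07373234, 236.40726194],
       [  0.        ,   0.        ,   1.        ]]), 'dist_coeffs': array([-0.0201972,  0.       ,  0.       ,  0.       ,  0.       ]), 'extrinsics': array([[ 0.01739974, -0.98077769,  0.19435118,  0.30526528],
       [-0.99978317, -0.01929074, -0.00784127, -0.0111948 ],
       [ 0.01143972, -0.1941726 , -0.98090068,  1.27925534],
       [ 0.        ,  0.        ,  0.        ,  1.        ]])}
```

View pics/scene0.png

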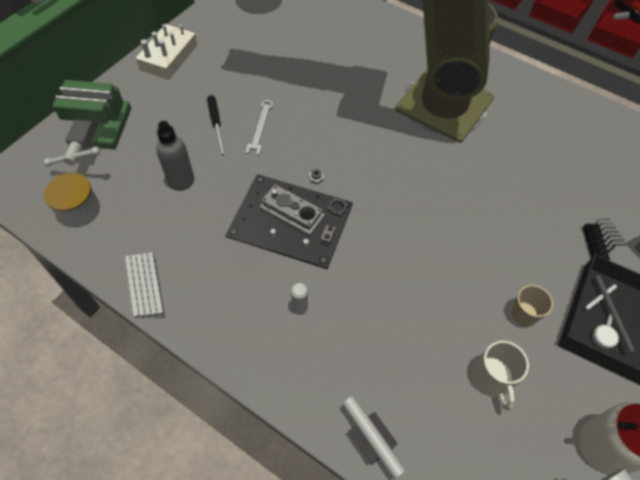

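View pics/top0.png

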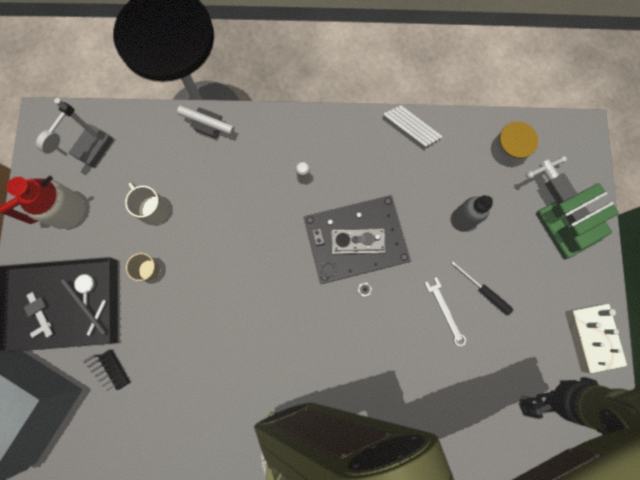

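The fixture is near (357,240) in the top view, with the casting on it at (358,241). In the scene view it is near (290,220). I'll zoom in on both.

```bash
python3 - <<'E'
import cv2,numpy as np
a=np.load("pics/top0.npz");b=np.load("pics/scene0.npz")
c=a['p'][185:305,290:425,::-1];cv2.imwrite("pics/tz.png",cv2.resize(c,None,fx=5.8,fy=5,interpolation=cv2.INTER_CUBIC) if 0 else cv2.resize(c,None,fx=5,fy=5,interpolation=cv2.INTER_CUBIC))
c=b['p'][160:280,215:365,::-1];cv2.imwrite("pics/sz.png",cv2.resize(c,None,fx=5,fy=5,interpolation=cv2.INTER_CUBIC))
E
```

```text
(no output)
```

View pics/tz.png

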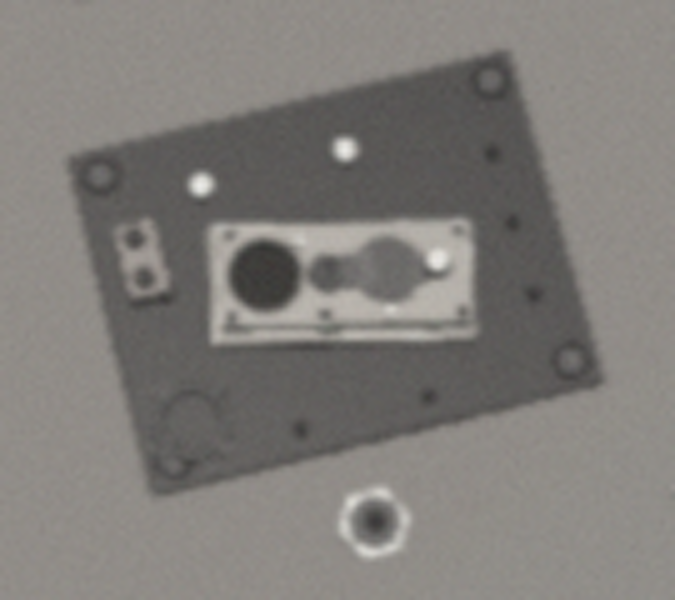

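View pics/sz.png

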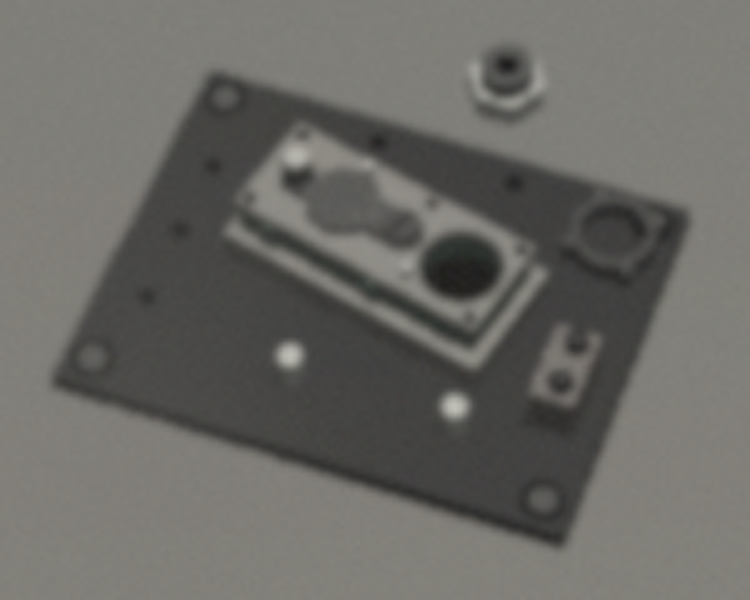

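```bash
cat > h.py <<'E'
import numpy as np,cv2
from cell import *
from scipy.optimize import least_squares
from scipy.spatial.transform import Rotation as R
I={n:camera_info(n) for n in("scene","top")}
def proj(n,P):
    E=np.linalg.inv(I[n]['extrinsics'])
    r,_=cv2.Rodrigues(E[:3,:3]);return cv2.projectPoints(np.asarray(P,float).reshape(-1,1,3),r,E[:3,3],I[n]['mtx'],I[n]['dist_coeffs'])[0][:,0]
def ray(n,uv,z):
    q=cv2.undistortPoints(np.array([[uv]],float),I[n]['mtx'],I[n]['dist_coeffs'])[0,0]
    E=I[n]['extrinsics'];d=E[:3,:3]@[q[0],q[1],1];o=E[:3,3];return o+d*(z-o[2])/d[2]
def unz(u,off,f=5): return (np.array(u,float)+.5)/f-.5+np.array(off)
def w(pose,P):
    x,y,t=pose;P=np.asarray(P,float);c,s=np.cos(t),np.sin(t)
    return np.c_[x+c*P[:,0]-s*P[:,1],y+s*P[:,0]+c*P[:,1],P[:,2]]
def fit(obs,x0,per=False):
    def f(x):
        return np.concatenate([(proj(n,w(x,np.array(P)/1000))-uv).ravel() for n,P,uv in obs])
    s=least_squares(f,x0,loss='soft_l1');return s.x,f(s.x).reshape(-1,2)
E
python3 - <<'E'
from h import *
T=(290,185);S=(215,160)
FP=[(75,105,12),(75,-145,12),(-115,-145,12),(-115,105,12),(38,40,32),(38,-40,32)]
ft=unz([(70,157),(508,50),(605,383),(152,495),(201,184),(345,149)],T)
fs=unz([(567,532),(55,380),(212,70),(690,212),(454,405),(289,355)],S)
CP=[(26.5,65.5,52),(26.5,-65.5,52),(0,42,52),(0,10,62)]
ct=unz([(208,226),(470,220),(265,274),(328,272)],T)
CS=[(-26.5,-65.5,52),(26.5,65.5,52),(-26.5,65.5,52),(0,42,52),(0,10,63)]
cs=unz([(300,122),(475,342),(536,250),(462,265),(402,226)],S)
np.set_printoptions(precision=4,suppress=True)
for nm,o in(("fix",[("top",FP,ft),("scene",FP,fs)]),("cast",[("top",CP,ct),("scene",CS,cs)])):
    for sub in(o,o[:1],o[1:]):
        x,r=fit(sub,[.5,-.1,0.2]);print(nm,x);
        if len(sub)==2: print(r.round(1).tolist())
print("knob",ray("top",unz((437,260),T),.073),ray("scene",unz((297,155),S),.073))
print("ring",ray("top",unz((192,427),T),.024),ray("scene",unz((612,232),S),.024))
print("nut",ray("top",unz((374,522),T),.024))
print("plunger",ray("top",(302,168),.094))
E
```

```text
fix [ 0.5668 -0.0937  0.2668]
[[-1.2, 0.1], [-0.4, -0.1], [-0.3, -0.2], [-0.4, 0.4], [-0.6, 0.3], [-0.5, 0.2], [-0.8, 1.2], [-1.4, -0.9], [-0.9, -0.6], [0.1, -0.7], [-0.0, 0.1], [-0.2, -0.2]]
fix [ 0.5672 -0.0951  0.2626]
fix [ 0.5666 -0.0924  0.2708]
cast [ 0.5427 -0.1197  0.0383]
[[1.2, -0.0], [-1.2, 0.3], [-0.9, 0.2], [-0.9, -0.4], [-0.2, 0.4], [-0.5, -1.9], [-0.1, 0.0], [-0.2, 0.5], [-0.1, -0.8]]
cast [ 0.5429 -0.1216  0.0448]
cast [ 0.5431 -0.1189  0.0378]
knob [ 0.5466 -0.1672  0.073 ] [ 0.5453 -0.1662  0.073 ]
ring [ 0.4643 -0.044   0.024 ] [ 0.4685 -0.0418  0.024 ]
nut [ 0.4162 -0.1398  0.024 ]
plunger [0.7198 0.029  0.094 ]
```

```bash
cat >> h.py <<'E'
FIX=np.array([.5668,-.0937,.2668]); CAS=np.array([.5427,-.1197,.040])
def go(p,yaw,s=None,vmax=4.5,wmax=8.0):
    """tool rows to bring TCP to p with tool z down, tool x along yaw (mod pi)"""
    s=s or sense();M=R.from_rotvec(s['tcp_rot']);
    c=M.as_matrix();best=None
    for y in(yaw,yaw+np.pi):
        G=R.from_matrix(np.array([[np.cos(y),np.sin(y),0],[np.sin(y),-np.cos(y),0],[0,0,-1]]).T)
        rv=(M.inv()*G).as_rotvec(degrees=True)
        if best is None or np.linalg.norm(rv)<np.linalg.norm(best): best=rv
    d=c.T@(np.asarray(p)-s['eef_pos'])*100
    print("tcp",s['eef_pos'].round(4),"toolx yaw",np.arctan2(c[1,0],c[0,0]).round(3),"q",s['joint_pos'].round(2))
    print("shift cm (tool start axes)",d.round(2),"turn deg",best.round(2))
E
python3 - <<'E'
from h import *
g=w(CAS,[(0,.005,0.15)])[0];print(g);go(g,CAS[2])
s=sense();print(R.from_rotvec(s['tcp_rot']).as_matrix().round(3))
E
```

```text
[ 0.54250005 -0.114704    0.15      ]
tcp [ 0.1865 -0.49    0.1935] toolx yaw -1.207 q [-1.21  0.26 -0.14  1.17 -0.    1.57]
shift cm (tool start axes) [-22.4  -46.62   4.39] turn deg [-6.000e-02  9.000e-02 -7.145e+01]
[[ 0.356 -0.935 -0.001]
 [-0.935 -0.356  0.002]
 [-0.002  0.    -1.   ]]
```

{"fn": "servo_tool", "kwargs": {
  "deltas": [
    [-2.04,-4.24,0,0,0,0,0],
    [-2.04,-4.24,0,0,0,0,0],
    [-2.04,-4.24,0,0,0,0,0],
    [-2.04,-4.24,0,0,0,0,0],
    [-2.04,-4.24,0,0,0,0,0]
  ]
}}

```text
time: 0.6
eef_pos: [0.3493, -0.3182, 0.194]
tcp_rot: [-2.586, 1.784, 0.001]
ft_force: [0.5, 0.1, 0.0]
grip_width: 0.0856
```

{"fn": "servo_tool", "kwargs": {
  "deltas": [
    [-2.04,-4.24,0,0,0,0,0],
    [-2.04,-4.24,0,0,0,0,0],
    [-2.04,-4.24,0,0,0,0,0],
    [-2.04,-4.24,0,0,0,0,0],
    [-2.04,-4.24,0,0,0,0,0]
  ]
}}

```text
time: 1.1
eef_pos: [0.5112, -0.1474, 0.194]
tcp_rot: [2.587, -1.782, -0.001]
ft_force: [1.7, -0.1, -0.4]
grip_width: 0.0854
```

{"fn": "servo_tool", "kwargs": {
  "deltas": [
    [-2.04,-4.24,0,0,0,0,0],
    [0,0,0,0,0,-7.94,0],
    [0,0,0,0,0,-7.94,0],
    [0,0,0,0,0,-7.94,0],
    [0,0,0,0,0,-7.94,0]
  ]
}}

```text
time: 1.6
eef_pos: [0.5425, -0.1145, 0.1936]
tcp_rot: [2.979, -0.998, -0.002]
ft_force: [-0.5, 0.4, 0.1]
grip_width: 0.0853
```

{"fn": "servo_tool", "kwargs": {
  "deltas": [
    [0,0,0,0,0,-7.94,0],
    [0,0,0,0,0,-7.94,0],
    [0,0,0,0,0,-7.94,0],
    [0,0,0,0,0,-7.94,0],
    [0,0,0,0,0,-7.94,0]
  ]
}}

```text
time: 2.1
eef_pos: [0.5424, -0.1149, 0.1937]
tcp_rot: [-3.14, -0.072, 0.002]
ft_force: [-0.4, 0.6, -0.2]
grip_width: 0.0856
```

```bash
python3 - <<'E'
from h import *
g=w(CAS,[(0,.005,0.012)])[0];go(g,CAS[2]);print(sense()['ft_force'])
for n in("scene","top"):
    p,d=snapshot(n);cv2.imwrite(f"pics/{n}1.png",p[:,:,::-1])
E
```

```text
tcp [ 0.5424 -0.1149  0.1937] toolx yaw 0.046 q [-0.21  0.31 -0.07  1.19  0.    1.32]
shift cm (tool start axes) [ 3.000e-02 -1.000e-02  1.817e+01] turn deg [-0.02  0.07  0.34]
[-0.40314323  0.64071988 -0.24500054]
```

{"fn": "servo_tool", "kwargs": {
  "deltas": [
    [0,0,4,0,0,0,0],
    [0,0,4,0,0,0,0],
    [0,0,3,0,0,0.3,0]
  ]
}}

```text
time: 2.5
eef_pos: [0.5416, -0.1147, 0.0821]
tcp_rot: [-3.141, -0.049, 0.003]
ft_force: [-0.6, -0.2, -0.2]
grip_width: 0.0851
```

```bash
python3 - <<'E'
from h import *
p,d=snapshot("scene");cv2.imwrite("pics/s2.png",cv2.resize(p[120:290,200:400,::-1],None,fx=3.5,fy=3.5,interpolation=cv2.INTER_CUBIC))
g=w(CAS,[(0,.005,0.012)])[0];go(g,CAS[2])
E
```

```text
tcp [ 0.5381 -0.114   0.0775] toolx yaw 0.031 q [-0.21  0.38 -0.27  0.92  0.    1.33]
shift cm (tool start axes) [0.5  0.1  6.54] turn deg [-0.14  0.56 -0.49]
```

View pics/s2.png

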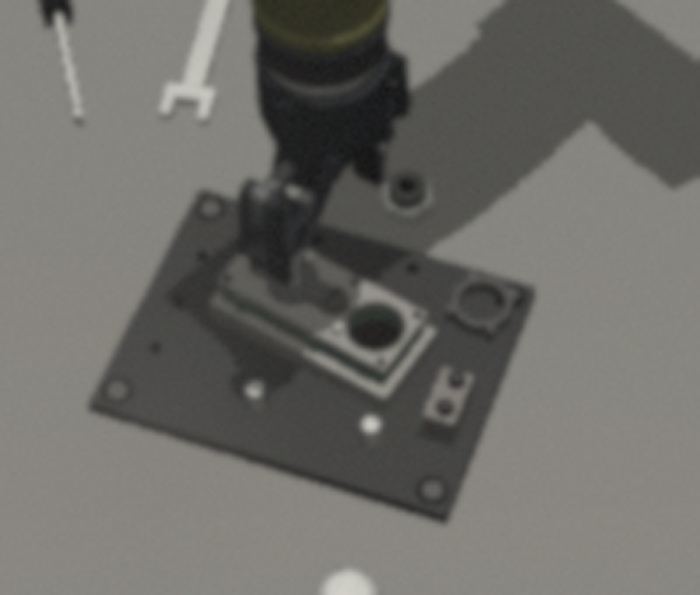

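The gripper (at about (280,230) in the crop) is above the casting between the dowels at (254,390) and (370,425). I'll let it settle.

{"fn": "servo_tool", "kwargs": {
  "deltas": [
    [0,0,0,0,0,0,0],
    [0,0,0,0,0,0,0]
  ]
}}

```text
time: 2.75
eef_pos: [0.5438, -0.1152, 0.0855]
tcp_rot: [3.141, 0.053, 0.002]
ft_force: [1.0, 0.1, -1.1]
grip_width: 0.0853
```

```bash
python3 - <<'E'
from h import *
g=w(CAS,[(0,.005,0.012)])[0];go(g,CAS[2]);print(sense()['dq'].round(3))
E
```

```text
tcp [ 0.5438 -0.1152  0.0855] toolx yaw 0.034 q [-0.21  0.38 -0.26  0.93  0.    1.33]
shift cm (tool start axes) [-0.14 -0.05  7.35] turn deg [ 0.02 -0.09 -0.35]
[ 0.002 -0.015  0.024 -0.005 -0.    -0.006]
```

{"fn": "servo_tool", "kwargs": {
  "deltas": [
    [0,0,1.5,0,0,-0.3,0],
    [0,0,1.5,0,0,0,0],
    [0,0,1,0,0,0,0],
    [0,0,0,0,0,0,0],
    [0,0,0,0,0,0,0]
  ]
}}

```text
time: 3.25
eef_pos: [0.5437, -0.1151, 0.0454]
tcp_rot: [3.141, 0.063, 0.002]
ft_force: [-0.4, 1.0, 0.4]
grip_width: 0.0856
```

```bash
python3 - <<'E'
from h import *
g=w(CAS,[(0,.005,0.012)])[0];go(g,CAS[2]);print(sense()['dq'].round(3))
E
```

```text
tcp [ 0.5437 -0.1151  0.0454] toolx yaw 0.04 q [-0.21  0.41 -0.32  0.83  0.    1.32]
shift cm (tool start axes) [-0.12 -0.05  3.34] turn deg [ 0.02 -0.09 -0.  ]
[ 0.    -0.004  0.004 -0.002  0.    -0.001]
```

{"fn": "servo_tool", "kwargs": {
  "deltas": [
    [-0.1,0,1,0,0,0,0],
    [0,0,1,0,0,0,0],
    [0,0,1,0,0,0,0],
    [0,0,0.2,0,0,0,0],
    [0,0,0,0,0,0,0]
  ]
}}

```text
time: 3.75
eef_pos: [0.541, -0.1148, 0.0114]
tcp_rot: [-3.141, -0.063, 0.003]
ft_force: [0.4, 0.3, -0.5]
grip_width: 0.0849
```

{"fn": "servo_tool", "kwargs": {
  "deltas": [
    [0,0,0,0,0,0,0.1],
    [0,0,0,0,0,0,0.2],
    [0,0,0,0,0,0,0.3],
    [0,0,0,0,0,0,0.4]
  ],
  "newtons": 25
}}

```text
time: 4.15
eef_pos: [0.5421, -0.1151, 0.0126]
tcp_rot: [3.141, 0.063, 0.001]
ft_force: [-0.1, 0.3, -0.5]
grip_width: 0.0514
```

```bash
python3 - <<'E'
from h import *
p,d=snapshot("scene");cv2.imwrite("pics/s3.png",cv2.resize(p[120:290,200:400,::-1],None,fx=3.5,fy=3.5,interpolation=cv2.INTER_CUBIC))
p,d=snapshot("top");cv2.imwrite("pics/t3.png",cv2.resize(p[170:330,270:450,::-1],None,fx=3.5,fy=3.5,interpolation=cv2.INTER_CUBIC))
s=sense();print(s['eef_pos'],s['grip_width'],s['ft_force'])
E
```

```text
[ 0.54197947 -0.11504388  0.01250212] 0.05143650898467029 [ 0.74472958 -0.14802696  0.54871   ]
```

View pics/s3.png

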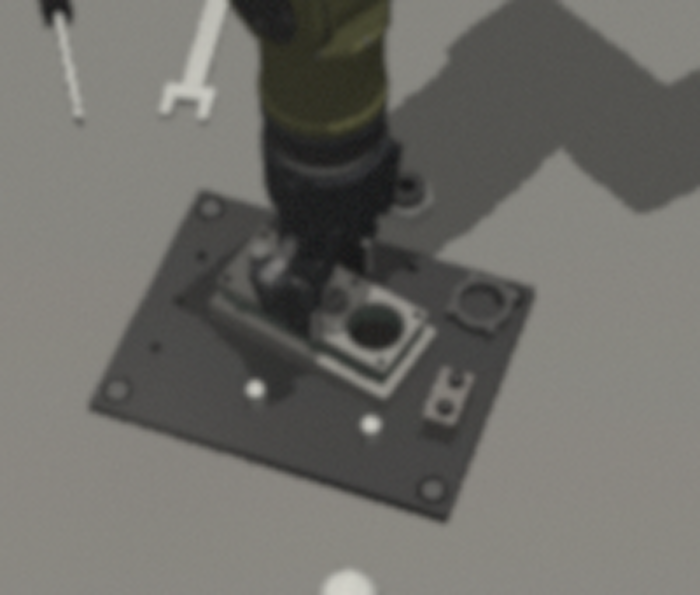

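View pics/t3.png

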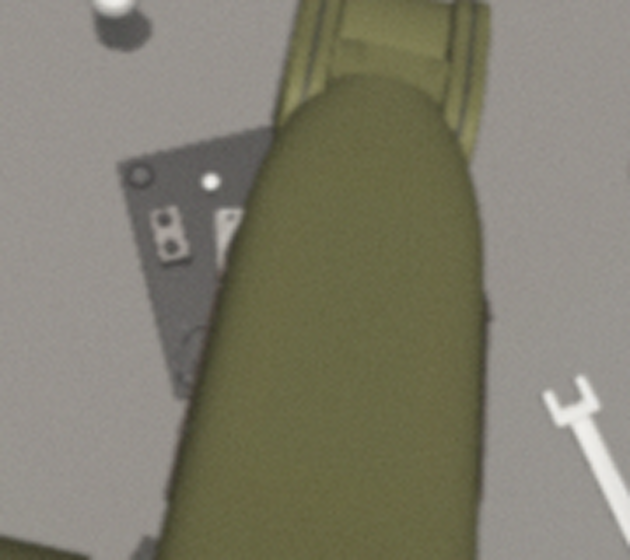

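{"fn": "servo_tool", "kwargs": {
  "deltas": [
    [0,0,0,0,0,0,0.5],
    [0,0,0,0,0,0,0.6]
  ],
  "newtons": 25
}}

```text
time: 4.45
eef_pos: [0.5426, -0.1154, 0.0142]
tcp_rot: [3.14, 0.063, 0.003]
ft_force: [-2.4, 0.7, 11.9]
grip_width: 0.034
```

```bash
python3 - <<'E'
from h import *
p,d=snapshot("scene");c=p[180:250,250:340,::-1];cv2.imwrite("pics/s4.png",cv2.resize(c,None,fx=8,fy=8,interpolation=cv2.INTER_CUBIC))
s=sense();print(s['eef_pos'],s['grip_width'],s['ft_force'])
E
```

```text
[ 0.54254135 -0.11541696  0.01415412] 0.033967168754988473 [-2.03564703  0.38457416 11.59924725]
```

View pics/s4.png

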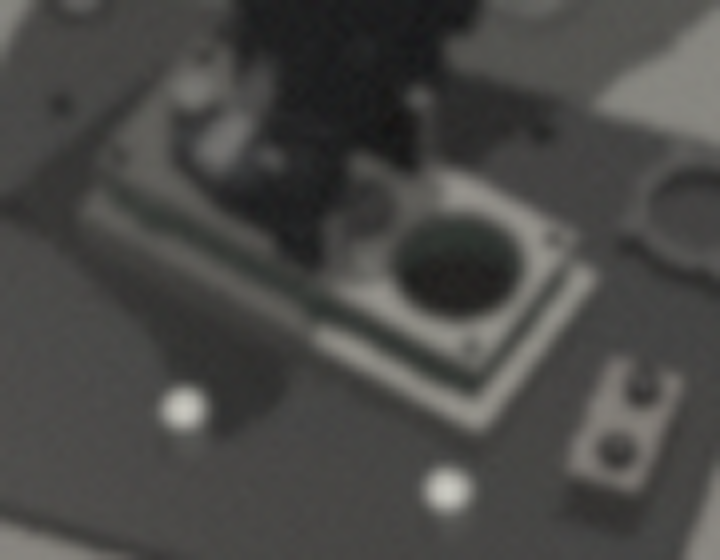

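```bash
python3 - <<'E'
from h import *
p,d=snapshot("scene")
def pt(n,u,v,d):
    q=cv2.undistortPoints(np.array([[[u,v]]],float),I[n]['mtx'],I[n]['dist_coeffs'])[0,0]
    E=I[n]['extrinsics'];return (E@[q[0]*d[v,u],q[1]*d[v,u],d[v,u],1])[:3].round(4)
for a in((300,265),(300,240),(290,220),(260,200),(320,280),(480,190),(480,410),(200,90),(350,500),(420,100)):
    print(a,pt("scene",250+a[0]//8,180+a[1]//8,d))
print("bench",pt("scene",400,250,d))
print(proj("scene",[sense()['eef_pos']])*8-np.array([250,180])*8)
E
```

```text
(300, 265) [ 0.5674 -0.1141  0.0529]
(300, 240) [ 0.584  -0.1002  0.097 ]
(290, 220) [ 0.587  -0.1002  0.1122]
(260, 200) [ 0.6017 -0.0988  0.1383]
(320, 280) [ 0.5674 -0.1057  0.0521]
(480, 190) [ 0.5154 -0.0868  0.0542]
(480, 410) [ 0.5639 -0.0527  0.0278]
(200, 90) [ 0.5462 -0.1626  0.0753]
(350, 500) [ 0.6028 -0.0727  0.013 ]
(420, 100) [ 0.5217 -0.1045  0.0901]
bench [0.4743 0.1364 0.0029]
[[346.2463015  277.90950774]]
```

```bash
python3 - <<'E'
from h import *
def cloud(n,d):
    v,u=np.mgrid[0:480,0:640];q=cv2.undistortPoints(np.stack([u.ravel(),v.ravel()],1).astype(float)[:,None],I[n]['mtx'],I[n]['dist_coeffs'])[:,0]
    z=d.ravel();P=np.c_[q*z[:,None],z];E=I[n]['extrinsics'];return (P@E[:3,:3].T+E[:3,3]).reshape(480,640,3)
a=np.load("pics/top0.npz");C=cloud("top",a['d'])
m=(abs(C[...,0]-.187)<.15)&(abs(C[...,1]+.491)<.08)
for v in range(380,430,4): print(v,[(C[v,u]*1000).round().astype(int).tolist() for u in range(515,600,12)])
print(proj("top",[[.187,-.491,.194],[.187,-.491,.30]]))
cv2.imwrite("pics/g0.png",cv2.resize(a['p'][360:450,500:620,::-1],None,fx=6,fy=6,interpolation=cv2.INTER_CUBIC))
E
```

```text
380 [[190, -534, -2], [190, -566, -4], [190, -596, 0], [191, -629, -2], [214, -530, 254], [217, -536, 292], [220, -543, 322], [192, -754, 0]]
384 [[180, -532, 0], [180, -565, -4], [181, -593, 4], [181, -625, 3], [217, -470, 371], [221, -476, 404], [222, -490, 417], [182, -751, 4]]
388 [[170, -531, 2], [170, -562, 2], [171, -594, 1], [171, -626, -1], [212, -463, 385], [215, -468, 416], [219, -471, 451], [220, -484, 464]]
392 [[160, -532, -3], [160, -564, -4], [160, -595, -2], [198, -467, 329], [205, -460, 391], [209, -464, 424], [213, -469, 453], [216, -471, 486]]
396 [[150, -530, 2], [150, -563, -3], [189, -450, 314], [191, -467, 329], [199, -455, 398], [204, -458, 435], [207, -464, 462], [212, -464, 497]]
400 [[140, -530, 0], [178, -435, 293], [181, -450, 314], [185, -458, 346], [192, -455, 399], [198, -455, 439], [202, -458, 472], [211, -440, 537]]
404 [[130, -530, -2], [174, -424, 319], [173, -451, 310], [179, -454, 354], [186, -454, 400], [191, -455, 439], [196, -458, 470], [204, -442, 532]]
408 [[120, -529, 0], [167, -422, 322], [171, -434, 346], [171, -456, 348], [178, -455, 395], [185, -454, 439], [190, -455, 474], [199, -441, 534]]
412 [[111, -528, 2], [159, -423, 317], [164, -432, 350], [160, -468, 323], [171, -457, 391], [178, -453, 439], [183, -456, 471], [192, -444, 527]]
416 [[101, -527, 2], [150, -426, 309], [157, -432, 349], [101, -622, -2], [163, -460, 383], [169, -461, 423], [177, -457, 468], [185, -447, 522]]
420 [[91, -527, 1], [92, -557, 2], [91, -590, -2], [92, -620, 0], [92, -652, -1], [159, -471, 403], [169, -462, 459], [178, -451, 513]]
424 [[82, -526, 3], [81, -559, -2], [81, -591, -5], [82, -621, -2], [83, -649, 3], [82, -685, -5], [161, -465, 452], [169, -462, 493]]
428 [[71, -527, -2], [72, -557, 0], [72, -587, 2], [72, -619, 0], [73, -649, 2], [73, -680, 3], [72, -716, -7], [160, -470, 478]]
[[532.31872501 389.76992382]
 [556.11918773 396.09353239]]
```

View pics/g0.png

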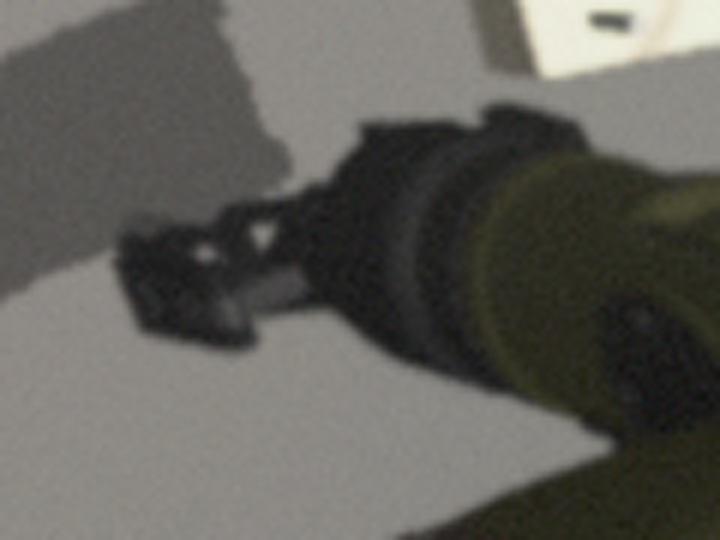

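```bash
cat >> h.py <<'E'
def cloud(n,d):
    v,u=np.mgrid[0:480,0:640];q=cv2.undistortPoints(np.stack([u.ravel(),v.ravel()],1).astype(float)[:,None],I[n]['mtx'],I[n]['dist_coeffs'])[:,0]
    z=d.ravel();P=np.c_[q*z[:,None],z];E=I[n]['extrinsics'];return (P@E[:3,:3].T+E[:3,3]).reshape(480,640,3)
E
python3 - <<'E'
from h import *
p,d=snapshot("scene");np.savez("pics/s5.npz",p=p,d=d)
C=cloud("scene",d);s=sense();t=s['eef_pos'];print(t,s['grip_width'])
yaw=.04;c,sn=np.cos(yaw),np.sin(yaw)
dx=C[...,0]-t[0];dy=C[...,1]-t[1];X=(c*dx+sn*dy)*1000;Y=(-sn*dx+c*dy)*1000;Z=C[...,2]*1000
for v in range(194,222,2): print(v,[(int(X[v,u]),int(Y[v,u]),int(Z[v,u])) for u in range(270,306,4)])
E
```

```text
[ 0.54256829 -0.11540904  0.0141722 ] 0.03430392210208809
194 [(3, -61, 55), (8, -45, 72), (49, -2, 153), (45, 5, 154), (20, -2, 119), (25, 11, 135), (19, 17, 133), (-18, 1, 76), (-16, 14, 88)]
196 [(4, -60, 48), (60, -4, 157), (51, 0, 149), (47, 6, 150), (24, 0, 118), (24, 10, 126), (18, 16, 123), (-17, 2, 70), (-17, 13, 79)]
198 [(10, -56, 51), (63, -2, 154), (58, 4, 154), (49, 7, 146), (-7, -23, 55), (24, 10, 119), (20, 17, 119), (-17, 2, 62), (-16, 13, 72)]
200 [(16, -52, 53), (66, 0, 153), (61, 5, 152), (58, 14, 155), (26, 0, 106), (25, 10, 112), (-15, -7, 49), (-15, 4, 59), (-18, 12, 61)]
202 [(20, -49, 52), (59, -6, 133), (64, 7, 149), (59, 14, 149), (30, 3, 105), (27, 12, 108), (-5, 0, 58), (-15, 3, 49), (-21, 10, 48)]
204 [(24, -46, 51), (20, -38, 52), (61, 5, 136), (57, 12, 138), (45, 14, 124), (29, 13, 104), (1, 4, 64), (-5, 10, 60), (-14, 15, 52)]
206 [(24, -47, 42), (24, -35, 52), (47, -6, 103), (58, 13, 132), (45, 14, 117), (30, 13, 98), (5, 6, 62), (-1, 13, 58), (-11, 16, 49)]
208 [(25, -47, 35), (23, -36, 42), (24, -24, 52), (48, 4, 105), (46, 14, 110), (23, 8, 77), (7, 7, 57), (1, 15, 56), (-8, 18, 46)]
210 [(27, -46, 30), (24, -36, 35), (24, -25, 44), (23, -13, 52), (45, 13, 100), (25, 9, 72), (9, 8, 52), (4, 16, 52), (-7, 19, 40)]
212 [(31, -43, 29), (25, -36, 27), (24, -25, 35), (26, -12, 48), (30, 1, 64), (24, 8, 63), (14, 12, 54), (8, 19, 52), (-7, 19, 31)]
214 [(29, -45, 17), (30, -33, 28), (25, -24, 29), (22, -16, 32), (26, -1, 49), (24, 8, 54), (16, 13, 49), (13, 22, 53), (-3, 22, 30)]
216 [(32, -44, 13), (27, -36, 13), (30, -21, 30), (26, -13, 31), (24, -3, 37), (25, 9, 49), (23, 18, 53), (18, 25, 53), (0, 25, 30)]
218 [(36, -41, 13), (29, -35, 8), (31, -21, 23), (32, -9, 33), (24, -3, 27), (26, 9, 41), (25, 19, 49), (21, 27, 50), (5, 28, 30)]
220 [(42, -37, 14), (35, -30, 11), (30, -22, 12), (29, -11, 20), (28, 0, 28), (27, 9, 34), (22, 17, 34), (27, 31, 53), (19, 37, 47)]
```

```bash
python3 - <<'E'
from h import *
a=cv2.imread("pics/s3.png");print(a.shape)
P=[];t=np.array([.5421,-.1151])
im=a.copy()
for z,col in((.02,(0,0,255)),(.035,(0,255,255)),(.052,(0,255,0)),(.07,(255,0,0))):
    pts=w([t[0],t[1],.04],[(x,y,z) for x in(.026,.036) for y in(-.011,.011)])
    uv=proj("scene",pts);print(z,uv.round(1).tolist())
    for q in (uv-np.array([200,120]))*3.5+1.25: cv2.circle(im,tuple(int(k) for k in q),2,col,-1)
cv2.imwrite("pics/s3b.png",cv2.resize(im[200:400,200:420],None,fx=3,fy=3))
E
```

```text
(595, 700, 3)
0.02 [[283.3, 219.0], [291.2, 223.3], [280.9, 222.0], [288.8, 226.4]]
0.035 [[283.1, 215.4], [291.1, 219.7], [280.6, 218.5], [288.6, 222.8]]
0.052 [[282.8, 211.3], [290.9, 215.7], [280.3, 214.3], [288.4, 218.8]]
0.07 [[282.5, 206.8], [290.7, 211.2], [280.0, 209.9], [288.2, 214.3]]
```

View pics/s3b.png

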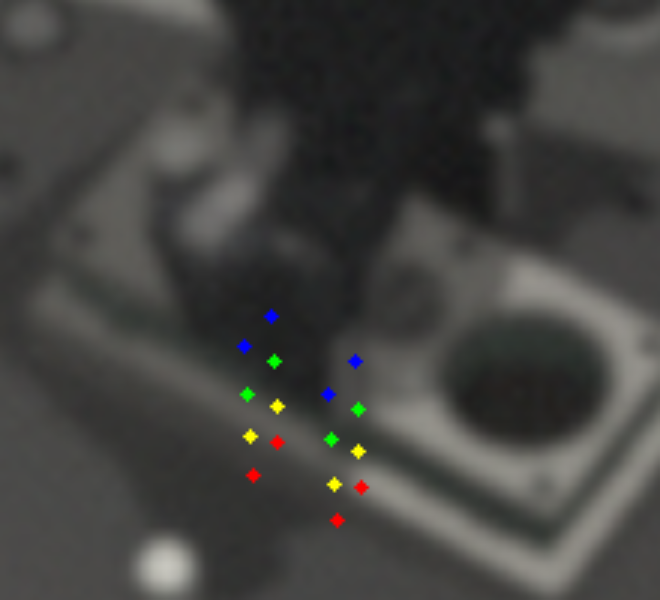

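{"fn": "servo_tool", "kwargs": {
  "deltas": [
    [0,0,0,0,0,0,0.3],
    [0,0,0,0,0,0,0.2],
    [0,0,-1.5,0,0,0,0.2],
    [0,0,-3,0,0,0,0.6],
    [0,0,-3,0,0,0,1.0]
  ]
}}

```text
time: 5.1
eef_pos: [0.5407, -0.1147, 0.0871]
tcp_rot: [-3.14, -0.063, 0.004]
ft_force: [0.8, 0.1, 0.1]
grip_width: 0.0398
```

{"fn": "servo_tool", "kwargs": {
  "deltas": [
    [-2,0,0,0,0,0,1.0],
    [-2,0,0,0,0,0,1],
    [-2,0,0,0,0,0,1],
    [0,0,0,0,0,0,1]
  ]
}}

```text
time: 5.5
eef_pos: [0.4784, -0.117, 0.0867]
tcp_rot: [-3.14, -0.062, 0.006]
ft_force: [0.3, -0.9, -0.1]
grip_width: -0.0001
```

```bash
python3 - <<'E'
from h import *
p,d=snapshot("scene");np.savez("pics/s6.npz",p=p,d=d)
s=sense();t=s['eef_pos'];print(t,s['grip_width'],s['ft_force'],R.from_rotvec(s['tcp_rot']).as_matrix().round(3).tolist())
im=cv2.resize(p[130:260,230:380,::-1],None,fx=5,fy=5,interpolation=cv2.INTER_CUBIC)
for dz,col in((0,(0,0,255)),(.02,(0,255,255)),(.04,(0,255,0)),(.06,(255,0,0))):
    q=(proj("scene",[t+[0,0,dz]])[0]-[230,130])*5+2;cv2.circle(im,tuple(int(k) for k in q),3,col,-1)
cv2.imwrite("pics/s6.png",im)
E
```

```text
[ 0.48063815 -0.1172386   0.08704245] 0.00027450841107953464 [ 1.39147318 -0.2199743  -0.54023085] [[0.999, 0.04, -0.001], [0.04, -0.999, 0.0], [-0.001, -0.0, -1.0]]
```

View pics/s6.png

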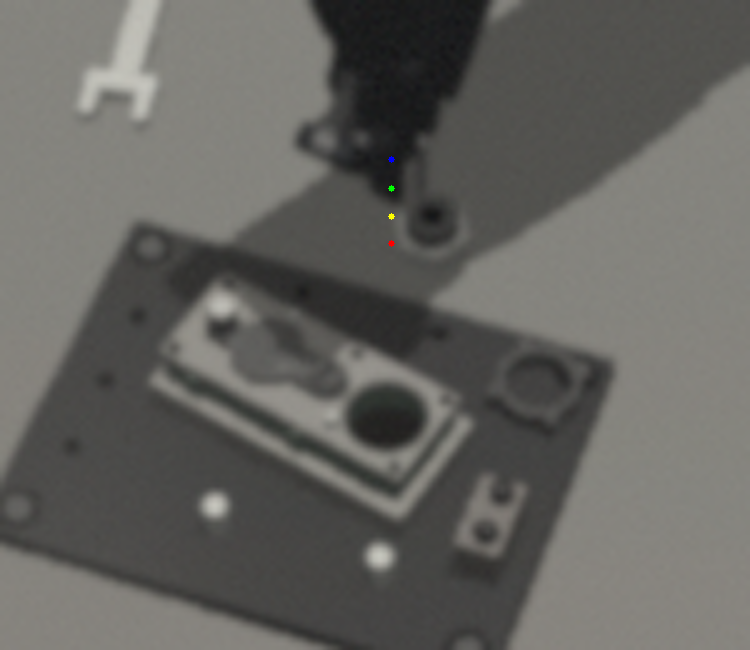

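```bash
python3 - <<'E'
from h import *
S=(230,130)
FP=[(38,40,32),(38,-40,32)]
x,r=fit([("scene",FP,unz([(380,556),(214,506)],S))],FIX);print(x,r.round(1).tolist())
CS=[(-26.5,-65.5,52),(26.5,65.5,52),(-26.5,65.5,52),(0,42,52),(0,10,63),(32,70,30),(32,-70,30)]
x,r=fit([("scene",CS,unz([(220,277),(396,486),(462,396),(386,416),(326,375),(400,519),(150,378)],S))],CAS);print(x,r.round(1).tolist())
print(ray("scene",unz((221,303),S),.073))
E
```

```text
[ 0.56720259 -0.09321209  0.27548052] [[0.0, 0.0], [-0.0, -0.0]]
[ 0.54272481 -0.11994013  0.04415433] [[0.6, -0.5], [0.4, -0.9], [-0.3, 0.6], [-0.1, 0.1], [0.1, -0.7], [-0.1, 0.4], [-0.7, 1.0]]
[ 0.54468354 -0.16728453  0.073     ]
```

{"fn": "servo_tool", "kwargs": {
  "deltas": [
    [0,0,2.5,0,0,0,1.0],
    [0,0,2.5,0,0,0,1],
    [0,0,2.5,0,0,0,1],
    [0,0,1.5,0,0,0,1],
    [0,0,0,0,0,0,1]
  ]
}}

```text
time: 6.05
eef_pos: [0.481, -0.1169, -0.0049]
tcp_rot: [-3.14, -0.064, 0.006]
ft_force: [0.3, 0.1, 0.1]
grip_width: 0.0003
```

{"fn": "servo_tool", "kwargs": {
  "deltas": [
    [0,0,0.3,0,0,0,1.0],
    [0,0,0.3,0,0,0,1],
    [0,0,0.2,0,0,0,1]
  ]
}}

```text
time: 6.35
eef_pos: [0.483, -0.1176, -0.0101]
tcp_rot: [3.141, 0.063, 0.003]
ft_force: [1.0, 0.9, -0.1]
grip_width: -0.0
```

{"fn": "servo_tool", "kwargs": {
  "deltas": [
    [0,0,0.2,0,0,0,1.0],
    [0,0,0.2,0,0,0,1],
    [0,0,0.2,0,0,0,1]
  ]
}}

```text
time: 6.65
eef_pos: [0.4821, -0.1175, -0.0166]
tcp_rot: [3.141, 0.063, 0.001]
ft_force: [0.0, -0.0, -0.6]
grip_width: -0.0001
```

{"fn": "servo_tool", "kwargs": {
  "deltas": [
    [0,0,0.2,0,0,0,1.0],
    [0,0,0.1,0,0,0,1]
  ]
}}

```text
time: 6.85
eef_pos: [0.4818, -0.1174, -0.0199]
tcp_rot: [-3.141, -0.063, 0.0]
ft_force: [-0.1, -0.5, -1.0]
grip_width: -0.0
```

{"fn": "servo_tool", "kwargs": {
  "deltas": [
    [0,0,0.15,0,0,0,1.0],
    [0,0,0.15,0,0,0,1]
  ]
}}

```text
time: 7.05
eef_pos: [0.4819, -0.1174, -0.0228]
tcp_rot: [3.141, 0.063, 0.0]
ft_force: [0.4, -0.0, -0.5]
grip_width: -0.0002
```

{"fn": "servo_tool", "kwargs": {
  "deltas": [
    [0,0,0.15,0,0,0,1.0],
    [0,0,0.1,0,0,0,1]
  ]
}}

```text
time: 7.25
eef_pos: [0.4819, -0.1174, -0.025]
tcp_rot: [-3.141, -0.063, -0.0]
ft_force: [-2.9, -0.1, 12.1]
grip_width: 0.0002
```

```bash
python3 - <<'E'
from h import *
p,d=snapshot("scene")
s=sense();t=s['eef_pos'];print(t,s['ft_force'])
im=cv2.resize(p[130:260,230:380,::-1],None,fx=5,fy=5,interpolation=cv2.INTER_CUBIC)
for z,col in((.012,(0,0,255)),(.02,(0,255,255)),(.03,(0,255,0))):
    q=(proj("scene",[[t[0],t[1],z]])[0]-[230,130])*5+2;cv2.circle(im,tuple(int(k) for k in q),2,col,-1)
cv2.imwrite("pics/s7.png",im)
E
```

```text
[ 0.48187085 -0.1174204  -0.02491851] [-0.41810879 -0.19387733  2.99030009]
```

View pics/s7.png

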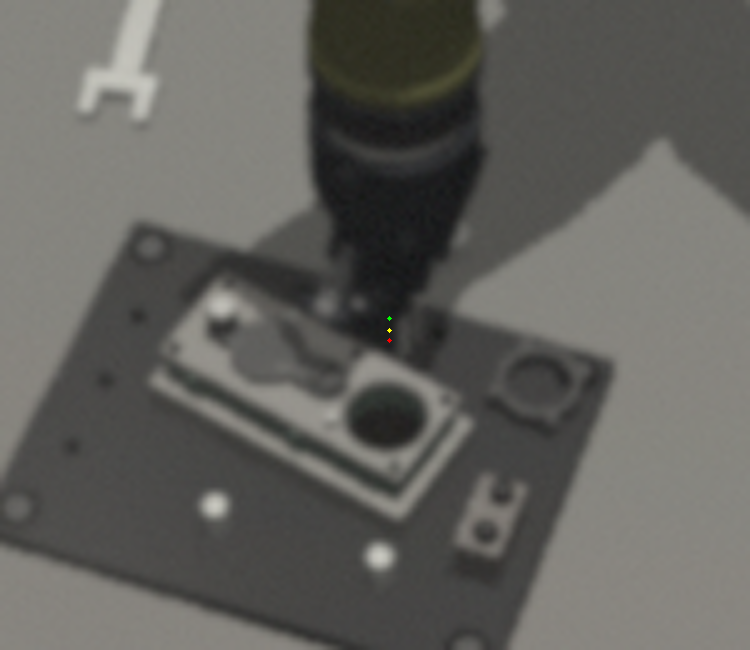

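```bash
python3 - <<'E'
from h import *
a=np.load("pics/s6.npz");C=cloud("scene",a['d']);t=np.array([.4806,-.1172,.087+.0365])
D=(C-t)*1000
m=(abs(D[...,0])<90)&(abs(D[...,1])<90)&(D[...,2]>-8)&(C[...,2]>.1)
P=D[m];
for z in range(-5,150,8):
    q=P[(P[:,2]>=z)&(P[:,2]<z+8)]
    if len(q): print(z,len(q),"x",q[:,0].min().round(),q[:,0].max().round(),"y",q[:,1].min().round(),q[:,1].max().round())
cv2.imwrite("pics/s6z.png",cv2.resize(a['p'][120:180,280:350,::-1],None,fx=10,fy=10,interpolation=cv2.INTER_CUBIC))
E
```

```text
-5 2 x -3.0 3.0 y 11.0 11.0
3 13 x -10.0 9.0 y -5.0 13.0
11 32 x -10.0 11.0 y -3.0 14.0
19 17 x -10.0 12.0 y 5.0 14.0
27 12 x -7.0 11.0 y 10.0 14.0
35 13 x -11.0 10.0 y 10.0 15.0
43 36 x -37.0 25.0 y -8.0 16.0
51 58 x -41.0 36.0 y -10.0 16.0
59 46 x -48.0 41.0 y -7.0 18.0
67 52 x -56.0 47.0 y 8.0 20.0
75 45 x -60.0 52.0 y 11.0 21.0
83 77 x -59.0 61.0 y -8.0 21.0
91 104 x -61.0 61.0 y -8.0 22.0
99 67 x 6.0 47.0 y -2.0 23.0
107 52 x 8.0 41.0 y -7.0 21.0
115 39 x 20.0 38.0 y -7.0 15.0
123 33 x 1.0 37.0 y -21.0 38.0
131 90 x -12.0 37.0 y -27.0 40.0
139 99 x -22.0 36.0 y -25.0 40.0
147 101 x -20.0 36.0 y -25.0 40.0
```

View pics/s6z.png

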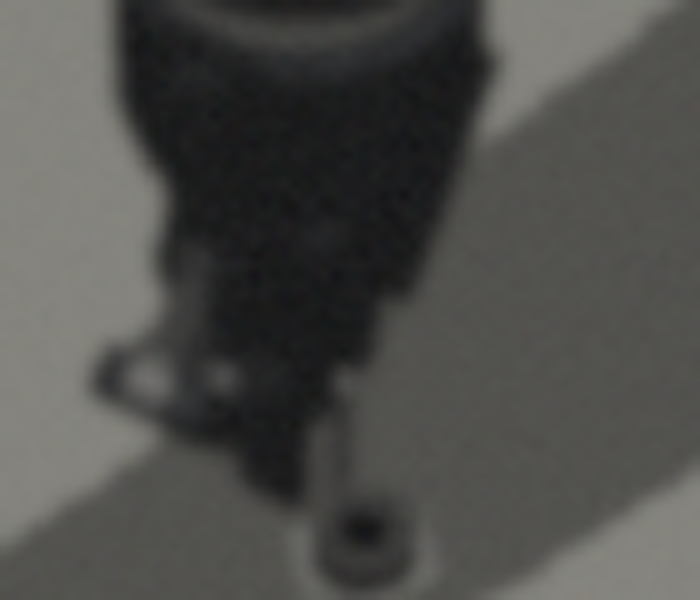

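{"fn": "servo_tool", "kwargs": {
  "deltas": [
    [0,0,-3,0,0,0,0.8],
    [0,0,-3,0,0,0,0.5],
    [0,0,-2.5,0,0,0,0.2],
    [2,0,0,0,0,0,0],
    [2,0,0,0,0,0,0]
  ]
}}

```text
time: 7.8
eef_pos: [0.5229, -0.116, 0.0611]
tcp_rot: [3.14, 0.063, 0.004]
ft_force: [0.2, 0.1, -1.3]
grip_width: 0.0719
```

{"fn": "servo_tool", "kwargs": {
  "deltas": [
    [1.5,0,0,0,0,0,0],
    [0.5,0,0,0,0,0,0],
    [0,0,0,0,0,0,0],
    [0,0,0,0,0,0,0]
  ]
}}

```text
time: 8.2
eef_pos: [0.5406, -0.1149, 0.0594]
tcp_rot: [-3.141, -0.063, 0.003]
ft_force: [-0.2, 0.4, -0.1]
grip_width: 0.0856
```

```bash
python3 - <<'E'
from h import *
g=w(CAS,[(0,.003,-0.0265)])[0];go(g,CAS[2]);print(sense()['grip_width'])
E
```

```text
tcp [ 0.5406 -0.1149  0.0594] toolx yaw 0.04 q [-0.21  0.4  -0.3   0.87 -0.    1.32]
shift cm (tool start axes) [0.2  0.19 8.59] turn deg [-0.02  0.1   0.01]
0.08561370967259037
```

{"fn": "servo_tool", "kwargs": {
  "deltas": [
    [0.2,0.1,2,0,0,0,0],
    [0,0,1.5,0,0,0,0],
    [0,0,0.5,0,0,0,0],
    [0,0,0,0,0,0,0]
  ]
}}

```text
time: 8.6
eef_pos: [0.5422, -0.1157, 0.0191]
tcp_rot: [-3.14, -0.063, 0.004]
ft_force: [0.3, 0.5, 0.3]
grip_width: 0.0854
```

{"fn": "servo_tool", "kwargs": {
  "deltas": [
    [0,0,1.2,0,0,0,0],
    [0,0,1.2,0,0,0,0],
    [0,0,1,0,0,0,0],
    [0,0,0,0,0,0,0]
  ]
}}

```text
time: 9.0
eef_pos: [0.5421, -0.1155, -0.0161]
tcp_rot: [-3.14, -0.063, 0.005]
ft_force: [-0.7, -0.7, 0.3]
grip_width: 0.0853
```

```bash
python3 - <<'E'
from h import *
g=w(CAS,[(0,.003,-0.0265)])[0];go(g,CAS[2]);print(sense()['ft_force'])
E
```

```text
tcp [ 0.5421 -0.1155 -0.0161] toolx yaw 0.04 q [-0.21  0.48 -0.4   0.7  -0.    1.32]
shift cm (tool start axes) [0.05 0.12 1.04] turn deg [-0.05  0.2   0.01]
[-0.69561418 -0.6632316   0.27016794]
```

{"fn": "servo_tool", "kwargs": {
  "deltas": [
    [0,0,0.6,0,0,0,0],
    [0,0,0.4,0,0,0,0],
    [0,0,0,0,0,0,0.1],
    [0,0,0,0,0,0,0.2]
  ],
  "newtons": 25
}}

```text
time: 9.4
eef_pos: [0.544, -0.1159, -0.0241]
tcp_rot: [3.141, 0.063, 0.0]
ft_force: [0.4, 0.6, 0.4]
grip_width: 0.0686
```

{"fn": "servo_tool", "kwargs": {
  "deltas": [
    [0,0,0,0,0,0,0.25],
    [0,0,0,0,0,0,0.3],
    [0,0,0,0,0,0,0.35]
  ]
}}

```text
time: 9.7
eef_pos: [0.543, -0.1159, -0.0239]
tcp_rot: [3.141, 0.063, -0.002]
ft_force: [-4.0, 0.7, 5.7]
grip_width: 0.0632
```

```bash
python3 - <<'E'
from h import *
T=w(FIX,[(-.004,-.004,0)])[0];g=w([T[0],T[1],FIX[2]],[(.0005,.0038,-.024)])[0];print(g);go(g,FIX[2])
E
```

```text
[ 0.56347656 -0.09481568 -0.024     ]
tcp [ 0.543  -0.1159 -0.0239] toolx yaw 0.04 q [-0.21  0.49 -0.41  0.67 -0.    1.32]
shift cm (tool start axes) [ 2.13 -2.03  0.01] turn deg [-1.000e-02  7.000e-02 -1.299e+01]
```

{"fn": "servo_tool", "kwargs": {
  "deltas": [
    [0.1,-0.08,0,0,0,-0.6,0.4],
    [0.25,-0.18,0,0,0,-1.4,0.4],
    [0.25,-0.18,0,0,0,-1.4,0.4],
    [0.25,-0.18,0,0,0,-1.4,0.4],
    [0.25,-0.18,0,0,0,-1.4,0.4]
  ]
}}

```text
time: 10.2
eef_pos: [0.5533, -0.1086, -0.0239]
tcp_rot: [3.13, 0.232, -0.003]
ft_force: [-4.8, -4.2, 4.2]
grip_width: 0.0633
```

```bash
python3 - <<'E'
from h import *
s=sense();print(s['ft_force'],s['grip_width'],s['torque'])
go([.5635,-.0948,-.024],FIX[2])
p,d=snapshot("scene");cv2.imwrite("pics/s8.png",cv2.resize(p[130:260,230:380,::-1],None,fx=5,fy=5,interpolation=cv2.INTER_CUBIC))
E
```

```text
[-4.79362013 -4.18967161  4.16057888] 0.06331182098775667 [-0.76000866  0.88290727 -0.14502783]
tcp [ 0.5533 -0.1086 -0.0239] toolx yaw 0.148 q [-0.19  0.5  -0.38  0.68 -0.    1.23]
shift cm (tool start axes) [ 1.22 -1.22  0.  ] turn deg [ 0.16  0.12 -6.8 ]
```

View pics/s8.png

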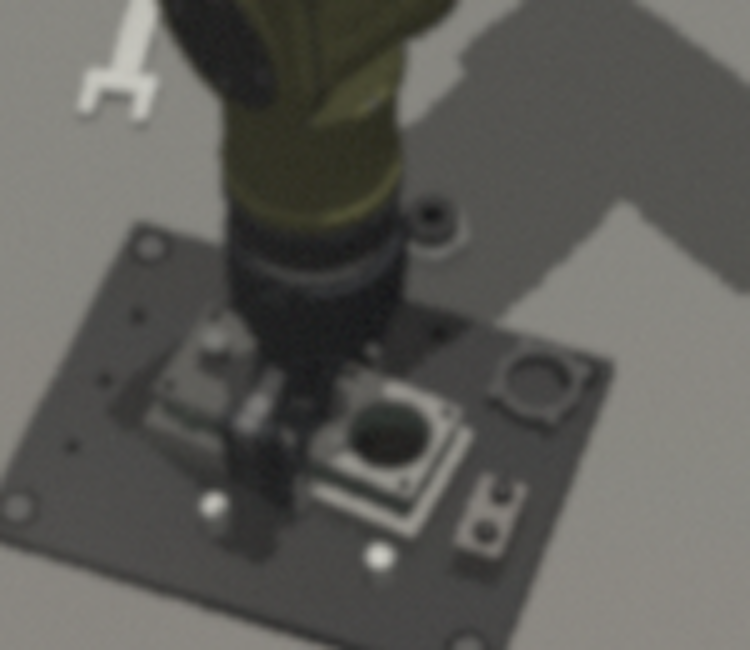

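The casting is following the grip. The far finger at (270,470) lies between the dowels at (213,505) and (380,556). I'll carry on.

{"fn": "servo_tool", "kwargs": {
  "deltas": [
    [0.25,-0.18,0,0,0,-1.4,0.4],
    [0.25,-0.18,0,0,0,-1.4,0.4],
    [0.25,-0.18,0,0,0,-1.4,0.4],
    [0.2,-0.15,0,0,0,-1.3,0.4],
    [0.2,-0.15,0,0,0,-1.3,0.4]
  ]
}}

```text
time: 10.75
eef_pos: [0.5635, -0.0981, -0.0239]
tcp_rot: [3.111, 0.417, -0.001]
ft_force: [-3.0, -4.1, 3.3]
grip_width: 0.0634
```

```bash
python3 - <<'E'
from h import *
s=sense();print(s['ft_force'],s['grip_width'],s['torque'])
go([.5635,-.0948,-.024],FIX[2])
p,d=snapshot("scene");cv2.imwrite("pics/s9.png",cv2.resize(p[170:260,240:350,::-1],None,fx=7,fy=6.6,interpolation=cv2.INTER_CUBIC))
E
```

```text
[-3.0077562  -4.13224797  3.26003604] 0.06337629439276449 [-0.80372981  0.85258587 -0.17260556]
tcp [ 0.5635 -0.0981 -0.0239] toolx yaw 0.267 q [-0.17  0.51 -0.36  0.69 -0.    1.13]
shift cm (tool start axes) [ 0.08 -0.32  0.01] turn deg [ 0.16  0.07 -0.01]
```

View pics/s9.png

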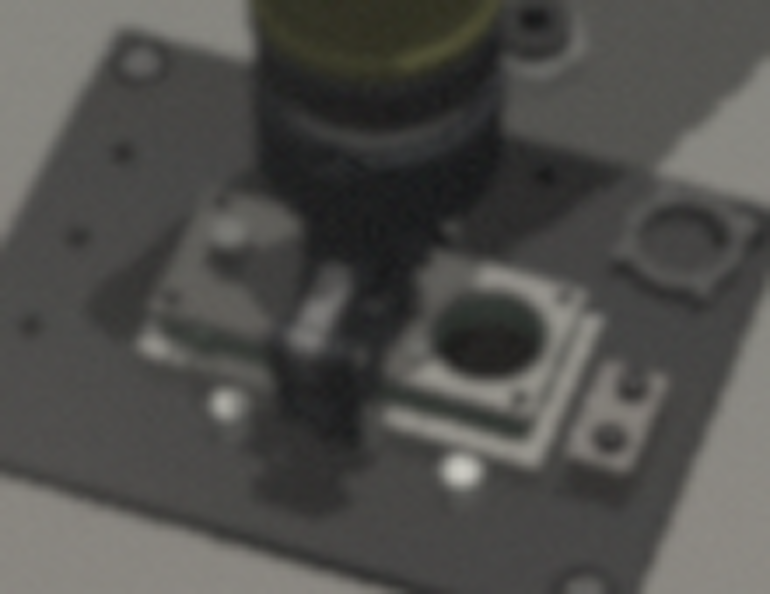

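{"fn": "servo_tool", "kwargs": {
  "deltas": [
    [0,-0.15,0,0,0,0,0.4],
    [0,-0.15,0,0,0,0,0.4],
    [0,-0.1,0,0,0,0,0.4]
  ]
}}

```text
time: 11.1
eef_pos: [0.5642, -0.0942, -0.0238]
tcp_rot: [3.111, 0.417, 0.003]
ft_force: [0.5, -5.3, 1.5]
grip_width: 0.0632
```

{"fn": "servo_tool", "kwargs": {
  "deltas": [
    [0,-0.1,0,0,0,0,0.4],
    [0,-0.1,0,0,0,0,0.4]
  ]
}}

```text
time: 11.3
eef_pos: [0.5637, -0.0915, -0.0238]
tcp_rot: [3.112, 0.418, 0.004]
ft_force: [2.0, -4.5, 1.3]
grip_width: 0.0632
```

{"fn": "servo_tool", "kwargs": {
  "deltas": [
    [0,-0.1,0,0,0,0,0.4],
    [0,-0.05,0,0,0,0,0.4]
  ]
}}

```text
time: 11.5
eef_pos: [0.5633, -0.09, -0.0238]
tcp_rot: [3.112, 0.418, 0.003]
ft_force: [1.2, -6.4, 0.5]
grip_width: 0.0629
```

{"fn": "servo_tool", "kwargs": {
  "deltas": [
    [0,-0.1,0,0,0,0,0.4],
    [0,-0.05,0,0,0,0,0.4]
  ]
}}

```text
time: 11.7
eef_pos: [0.5632, -0.0901, -0.0238]
tcp_rot: [3.109, 0.417, 0.004]
ft_force: [2.7, -11.1, 0.2]
grip_width: 0.063
```

{"fn": "servo_tool", "kwargs": {
  "deltas": [
    [0.1,0,0,0,0,0,0.4],
    [0.1,0,0,0,0,0,0.4],
    [0.1,0,0,0,0,0,0.4]
  ]
}}

```text
time: 12.0
eef_pos: [0.5631, -0.0901, -0.0239]
tcp_rot: [3.108, 0.415, -0.004]
ft_force: [-4.9, -12.3, 7.7]
grip_width: 0.0633
```

{"fn": "servo_tool", "kwargs": {
  "deltas": [
    [0.1,0,0,0,0,0,0.4],
    [0.05,0,0,0,0,0,0.4]
  ]
}}

```text
time: 12.2
eef_pos: [0.563, -0.0901, -0.0239]
tcp_rot: [3.108, 0.415, -0.008]
ft_force: [-8.1, -13.2, 8.4]
grip_width: 0.0632
```

```bash
python3 - <<'E'
from h import *
p,d=snapshot("scene");np.savez("pics/s10.npz",p=p,d=d);cv2.imwrite("pics/s10.png",cv2.resize(p[185:255,250:345,::-1],None,fx=8,fy=8,interpolation=cv2.INTER_CUBIC))
s=sense();print(s['ft_force'],s['torque'],s['eef_pos'])
E
```

```text
[ -6.39129597 -12.5217144    7.18608052] [-2.37689757  1.0091533   0.27084645] [ 0.56307719 -0.09009795 -0.02383786]
```

View pics/s10.png

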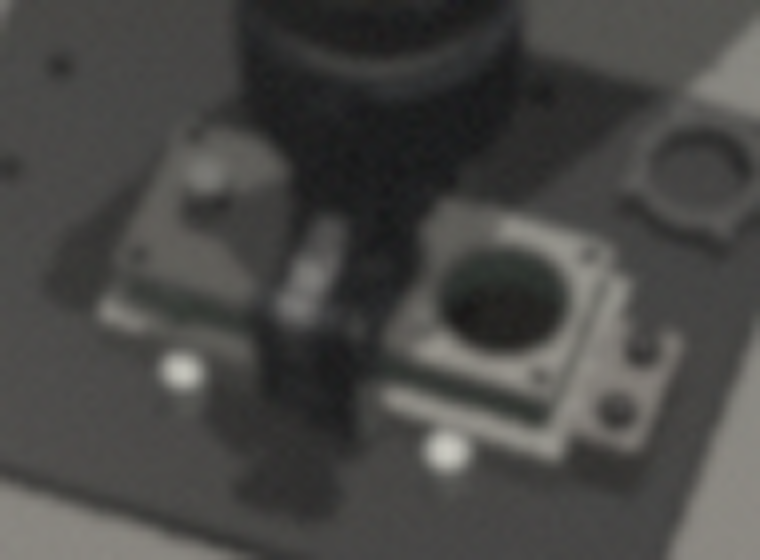

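```bash
cat > ov.py <<'E'
from h import *
def overlay(p,fix,out,x0,y0,x1,y1,f,cover=None,n="scene"):
    im=cv2.resize(p[y0:y1,x0:x1,::-1],None,fx=f,fy=f,interpolation=cv2.INTER_CUBIC)
    def px(P): return ((proj(n,w(fix,np.array(P,float)/1000))-[x0,y0]+.5)*f-.5)
    def poly(P,c): cv2.polylines(im,[np.round(px(P)*8).astype(int)],True,c,1,cv2.LINE_AA,3)
    for z,a,b,c in((30,32,70,(0,0,255)),(52,26.5,65.5,(0,255,0))):
        poly([(a,b,z),(a,-b,z),(-a,-b,z),(-a,b,z)],c)
    for k in(40,-40):
        t=np.linspace(0,6.28,30);poly([(38+6*np.cos(q),k+6*np.sin(q),32) for q in t],(255,255,0))
    t=np.linspace(0,6.28,40);poly([(19*np.cos(q),42+19*np.sin(q),52) for q in t],(255,0,255))
    poly([(25,70,40),(-15,70,40),(-15,70,40)],(0,255,255))
    cv2.imwrite(out,im)
E
python3 - <<'E'
from ov import *
p=np.load("pics/s10.npz")['p']
x,r=fit([("scene",[(38,40,32),(38,-40,32)],unz([(447,450),(182,371)],(250,185),8))],FIX);print(x)
overlay(p,x,"pics/o10.png",250,185,345,255,8)
E
```

```text
[ 0.56755166 -0.09342831  0.27827067]
```

View pics/o10.png

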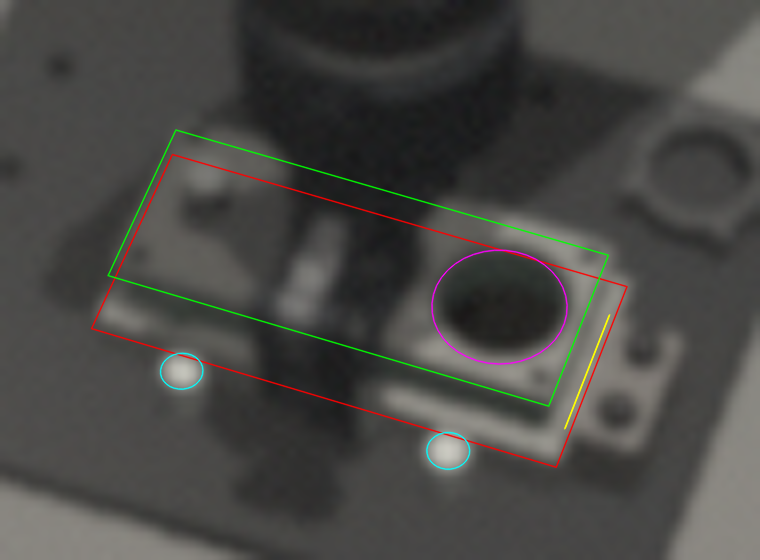

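{"fn": "servo_tool", "kwargs": {
  "deltas": [
    [0.1,0.1,0,0,0,0,0.4],
    [0.1,0,0,0,0,0,0.4]
  ]
}}

```text
time: 12.45
eef_pos: [0.563, -0.09, -0.0239]
tcp_rot: [3.109, 0.415, -0.013]
ft_force: [-14.2, -12.0, 14.8]
grip_width: 0.0633
```

{"fn": "servo_tool", "kwargs": {
  "deltas": [
    [0.1,0.05,0,0,0,0,0.4],
    [0.1,0,0,0,0,0,0.4]
  ]
}}

```text
time: 12.65
eef_pos: [0.5645, -0.0895, -0.0239]
tcp_rot: [3.11, 0.415, -0.014]
ft_force: [-11.4, -10.3, 13.5]
grip_width: 0.0634
```

{"fn": "servo_tool", "kwargs": {
  "deltas": [
    [0,0,-0.2,0,0,0,0.4],
    [0,0,-0.1,0,0,0,0.4]
  ]
}}

```text
time: 12.85
eef_pos: [0.5654, -0.0893, -0.0235]
tcp_rot: [3.111, 0.415, -0.013]
ft_force: [-1.9, -9.7, -12.3]
grip_width: 0.0631
```

{"fn": "servo_tool", "kwargs": {
  "deltas": [
    [0.1,0,-0.1,0,0,0,0.4],
    [0,0,0,0,0,0,0.4]
  ]
}}

```text
time: 13.05
eef_pos: [0.5653, -0.0893, -0.0234]
tcp_rot: [3.111, 0.415, -0.017]
ft_force: [-5.1, -11.3, -9.8]
grip_width: 0.0632
```

{"fn": "servo_tool", "kwargs": {
  "deltas": [
    [0,0,0.1,0,0,0,0.4],
    [0.1,0,0.05,0,0,0,0.4],
    [0.1,0,0,0,0,0,0.4]
  ]
}}

```text
time: 13.35
eef_pos: [0.5653, -0.0893, -0.0236]
tcp_rot: [3.11, 0.414, -0.022]
ft_force: [-11.4, -14.1, 4.0]
grip_width: 0.0633
```

{"fn": "servo_tool", "kwargs": {
  "deltas": [
    [0.1,0,0,0,0,0,0.4],
    [0,0,0,0,0,0,0.4]
  ]
}}

```text
time: 13.55
eef_pos: [0.5653, -0.0894, -0.0236]
tcp_rot: [3.109, 0.414, -0.024]
ft_force: [-12.9, -13.2, 4.3]
grip_width: 0.0632
```

```bash
python3 - <<'E'
from ov import *
p,d=snapshot("scene");np.savez("pics/s11.npz",p=p,d=d)
x=[ 0.56755166 ,-0.09342831 , 0.27827067]
overlay(p,x,"pics/o11.png",250,185,345,255,8)
s=sense();print(s['ft_force'],s['torque'],s['eef_pos'])
E
```

```text
[-12.97547909 -14.33099416   3.94284554] [-2.5757473   2.09593261  0.26945927] [ 0.56527604 -0.08933638 -0.02357543]
```

View pics/o11.png

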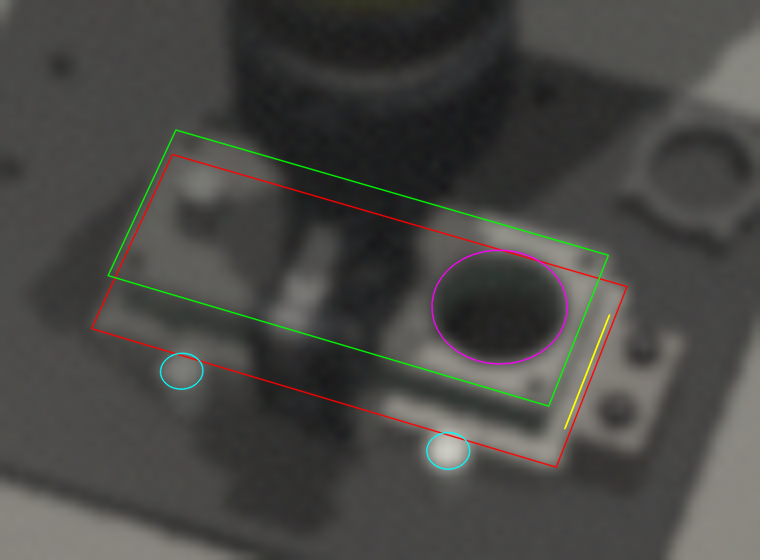

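{"fn": "servo_tool", "kwargs": {
  "deltas": [
    [0,0,0,0,0,0,0.3],
    [0,0,0,0,0,0,0.22],
    [0,0,0,0,0,0,0.15],
    [-0.3,0.1,0,0,0,0,0.0],
    [0,0,0,0,0,0,0]
  ]
}}

```text
time: 14.1
eef_pos: [0.5714, -0.0868, -0.0218]
tcp_rot: [-3.112, -0.419, -0.001]
ft_force: [0.8, 0.3, -0.5]
grip_width: 0.0855
```

{"fn": "servo_tool", "kwargs": {
  "deltas": [
    [0,0,-1,0,0,0,0],
    [0,0,-3,0,0,0,0],
    [0,0,-4,0,0,0,0],
    [0,0,-2,0,0,0,0.5],
    [-3,0,0,0,0,0,1]
  ]
}}

```text
time: 14.6
eef_pos: [0.5505, -0.0956, 0.0837]
tcp_rot: [3.11, 0.421, 0.023]
ft_force: [-0.6, 0.5, 0.1]
grip_width: 0.0591
```

{"fn": "servo_tool", "kwargs": {
  "deltas": [
    [-3,0,0,0,0,0,1],
    [-3,0,0,0,0,0,1],
    [-2,0,0,0,0,0,1],
    [0,0,0,0,0,0,1]
  ]
}}

```text
time: 15.0
eef_pos: [0.4628, -0.1166, 0.0792]
tcp_rot: [-3.113, -0.417, 0.001]
ft_force: [0.1, -0.4, -0.3]
grip_width: 0.0002
```

```bash
python3 - <<'E'
from ov import *
p,d=snapshot("scene");np.savez("pics/s12.npz",p=p,d=d)
x=[ 0.56755166 ,-0.09342831 , 0.27827067]
overlay(p,x,"pics/o12.png",250,185,345,255,8)
p2,d=snapshot("top");np.savez("pics/t12.npz",p=p2,d=d)
cv2.imwrite("pics/t12.png",cv2.resize(p2[180:310,285:430,::-1],None,fx=5,fy=5,interpolation=cv2.INTER_CUBIC))
s=sense();print(s['ft_force'],s['torque'],s['eef_pos'])
E
```

```text
[ 0.64907634 -0.5962885   0.53058156] [-0.04353164 -0.03923679  0.05372162] [ 0.46663434 -0.11675179  0.07940894]
```

View pics/o12.png

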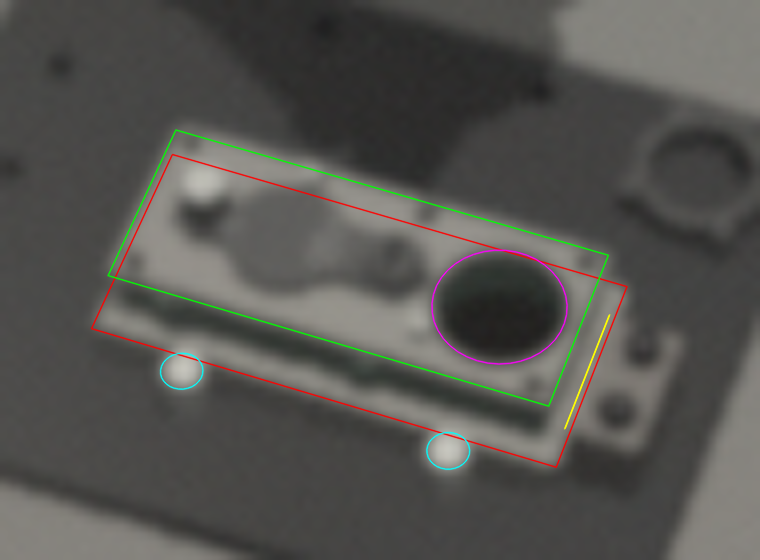

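View pics/t12.png

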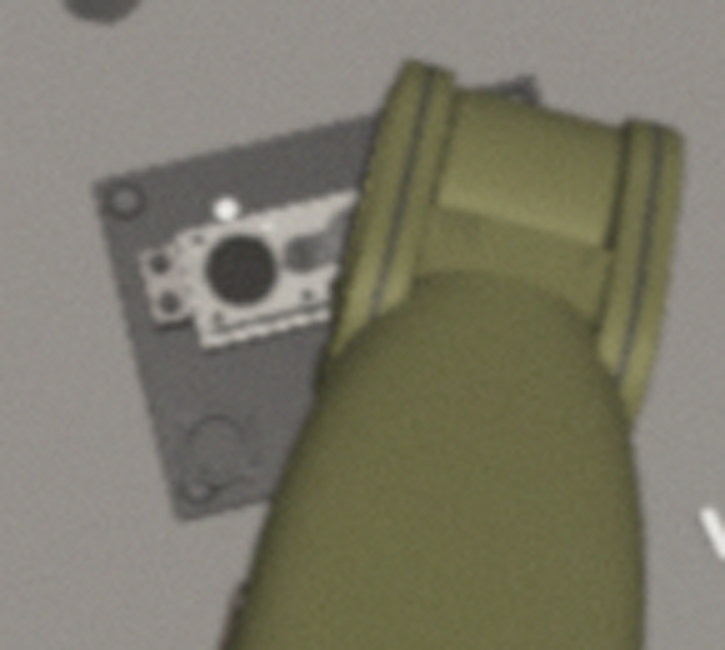

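{"fn": "servo_tool", "kwargs": {
  "deltas": [
    [2,0.3,2,0,0,0,1],
    [1,0,2,0,0,0,1],
    [0,0,2.5,0,0,0,1],
    [0,0,2,0,0,0,1],
    [0,0,1,0,0,0,1]
  ]
}}

```text
time: 15.6
eef_pos: [0.4958, -0.1111, -0.0182]
tcp_rot: [-3.113, -0.42, 0.001]
ft_force: [-0.0, 0.0, -0.3]
grip_width: 0.0003
```

{"fn": "servo_tool", "kwargs": {
  "deltas": [
    [0,0,0.2,0,0,0,1],
    [0,0,0,0,0,0,1]
  ]
}}

```text
time: 15.8
eef_pos: [0.4959, -0.1117, -0.0184]
tcp_rot: [3.113, 0.419, 0.001]
ft_force: [-0.1, -0.1, 1.0]
grip_width: 0.0002
```

```bash
cat >> h.py <<'E'
FIX=np.array([.5672,-.0934,.272])
def infix():
    s=sense();c,sn=np.cos(FIX[2]),np.sin(FIX[2]);d=s['eef_pos']-[FIX[0],FIX[1],0];f=s['ft_force']
    m=R.from_rotvec(s['tcp_rot']).as_matrix()
    print("t",round(s['time'],2),"fix mm",(np.array([c*d[0]+sn*d[1],-sn*d[0]+c*d[1],d[2]+.0365])*1000).round(1),"F",np.array([c*f[0]+sn*f[1],-sn*f[0]+c*f[1],f[2]]).round(1),"yaw",np.arctan2(m[1,0],m[0,0]).round(3),"w",s['grip_width'].round(4))
E
python3 -c "
from h import *
infix()"
```

```text
Traceback (most recent call last):
  File "h.py", line 39, in infix
    print("t",round(s['time'],2),"fix mm",(np.array([c*d[0]+sn*d[1],-sn*d[0]+c*d[1],d[2]+.0365])*1000).round(1),"F",np.array([c*f[0]+sn*f[1],-sn*f[0]+c*f[1],f[2]]).round(1),"yaw",np.arctan2(m[1,0],m[0,0]).round(3),"w",s['grip_width'].round(4))
                                                                                                                                                                                                                          ^^^^^^^^^^^^^^^^^^^^^
AttributeError: 'float' object has no attribute 'round'
```

{"fn": "servo_tool", "kwargs": {
  "deltas": [
    [1,0,0,0,0,0,1],
    [1,0,0,0,0,0,1],
    [0.3,0,0,0,0,0,1],
    [0.1,0,0,0,0,0,1],
    [0.1,0,0,0,0,0,1]
  ]
}}

```text
time: 16.3
eef_pos: [0.5191, -0.1051, -0.0185]
tcp_rot: [3.113, 0.419, -0.0]
ft_force: [0.8, -0.8, 0.3]
grip_width: 0.0001
```

{"fn": "servo_tool", "kwargs": {
  "deltas": [
    [0.1,0,0,0,0,0,1],
    [0.1,0,0,0,0,0,1],
    [0.1,0,0,0,0,0,1]
  ]
}}

```text
time: 16.6
eef_pos: [0.5217, -0.1045, -0.0187]
tcp_rot: [-3.114, -0.418, 0.0]
ft_force: [0.8, -0.1, -0.2]
grip_width: -0.0001
```

{"fn": "servo_tool", "kwargs": {
  "deltas": [
    [0.1,0,0,0,0,0,1],
    [0.1,0,0,0,0,0,1],
    [0.1,0,0,0,0,0,1]
  ]
}}

```text
time: 16.9
eef_pos: [0.5228, -0.1041, -0.0189]
tcp_rot: [3.113, 0.418, -0.006]
ft_force: [-6.6, -3.0, 4.6]
grip_width: 0.0
```

{"fn": "servo_tool", "kwargs": {
  "deltas": [
    [0.1,0,0,0,0,0,1],
    [0.1,0,0,0,0,0,1],
    [0.1,0,0,0,0,0,1]
  ]
}}

```text
time: 17.2
eef_pos: [0.5226, -0.104, -0.0191]
tcp_rot: [3.112, 0.416, -0.014]
ft_force: [-11.8, -4.5, 7.2]
grip_width: 0.0003
```

{"fn": "servo_tool", "kwargs": {
  "deltas": [
    [0.1,0,0,0,0,0,1],
    [0,0,0,0,0,0,1]
  ]
}}

```text
time: 17.4
eef_pos: [0.5226, -0.104, -0.0192]
tcp_rot: [3.112, 0.416, -0.016]
ft_force: [-11.8, -5.6, 8.8]
grip_width: -0.0001
```

{"fn": "servo_tool", "kwargs": {
  "deltas": [
    [0.1,0,0,0,0,0,1],
    [0.1,0,0,0,0,0,1],
    [0.1,0,0,0,0,0,1],
    [0,0,0,0,0,0,1]
  ]
}}

```text
time: 17.8
eef_pos: [0.5225, -0.1039, -0.0195]
tcp_rot: [3.111, 0.415, -0.024]
ft_force: [-15.6, -7.3, 13.3]
grip_width: -0.0001
```

{"fn": "servo_tool", "kwargs": {
  "deltas": [
    [-0.3,0,0,0,0,0,1],
    [-0.5,0,0,0,0,0,1],
    [-1,0,0,0,0,0,1],
    [-1,0,-2,0,0,0,1],
    [0,0,-3,0,0,0,1]
  ]
}}

```text
time: 18.3
eef_pos: [0.5012, -0.1087, 0.0301]
tcp_rot: [-3.111, -0.418, 0.007]
ft_force: [0.7, -0.2, 0.1]
grip_width: -0.0001
```

{"fn": "servo_tool", "kwargs": {
  "deltas": [
    [0,3.5,-1,0,0,0,1],
    [0,3.5,0,0,0,0,1],
    [1,3.3,0,0,0,0,1],
    [3.1,0,0,0,0,0,1],
    [3.1,0,0,0,0,0,1]
  ]
}}

```text
time: 18.8
eef_pos: [0.6025, -0.1909, 0.0416]
tcp_rot: [3.114, 0.414, 0.003]
ft_force: [-0.1, -0.8, 0.8]
grip_width: 0.0004
```

{"fn": "servo_tool", "kwargs": {
  "deltas": [
    [0,0,1,0,0,0,1],
    [0,0,2,0,0,0,1],
    [0,0,2,0,0,0,1],
    [0,0,0.5,0,0,0,1],
    [0,0,0,0,0,0,1]
  ]
}}

```text
time: 19.3
eef_pos: [0.5997, -0.1891, -0.0148]
tcp_rot: [-3.112, -0.418, 0.004]
ft_force: [-0.4, -0.2, -0.4]
grip_width: -0.0001
```

```bash
sed -i "s/s\['grip_width'\].round(4)/round(float(s['grip_width']),4)/" h.py; python3 - <<'E'
from ov import *
infix()
p,d=snapshot("scene")
overlay(p,FIX,"pics/o13.png",250,175,345,255,8)
E
```

```text
t 19.3 fix mm [   5.6 -100.9   21.7] F [-0.5 -0.1 -0.4] yaw 0.267 w -0.0001
```

View pics/o13.png

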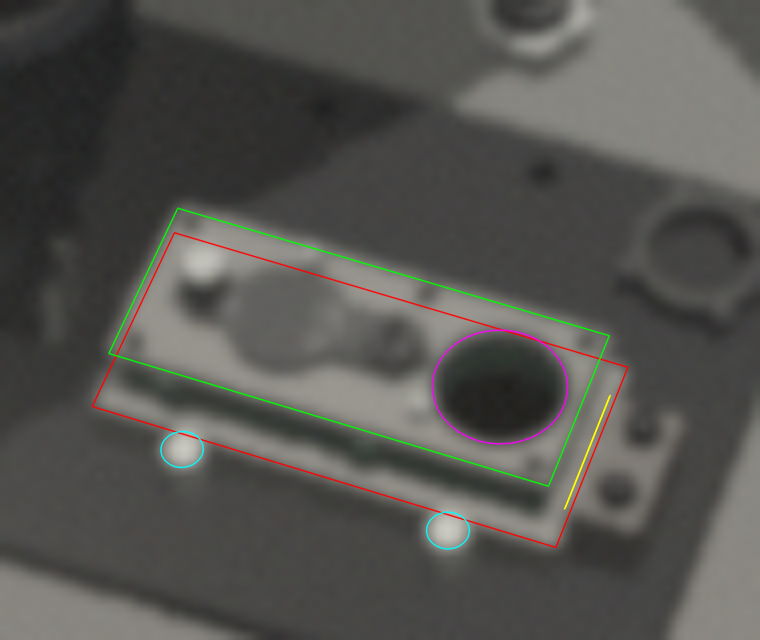

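{"fn": "servo_tool", "kwargs": {
  "deltas": [
    [0,-0.5,0.3,0,0,0,1],
    [0,-0.5,0,0,0,0,1],
    [0,-0.2,0,0,0,0,1],
    [0,-0.1,0,0,0,0,1],
    [0,-0.1,0,0,0,0,1]
  ]
}}

```text
time: 19.85
eef_pos: [0.5977, -0.1759, -0.0163]
tcp_rot: [3.113, 0.419, 0.001]
ft_force: [0.6, -0.4, 0.2]
grip_width: -0.0003
```

{"fn": "servo_tool", "kwargs": {
  "deltas": [
    [0,-0.1,0,0,0,0,1],
    [0,-0.1,0,0,0,0,1],
    [0,-0.1,0,0,0,0,1],
    [0,-0.1,0,0,0,0,1]
  ]
}}

```text
time: 20.25
eef_pos: [0.5964, -0.1721, -0.0167]
tcp_rot: [-3.114, -0.418, 0.0]
ft_force: [0.5, -0.0, 1.0]
grip_width: 0.0001
```

{"fn": "servo_tool", "kwargs": {
  "deltas": [
    [0,-0.1,0,0,0,0,1],
    [0,-0.1,0,0,0,0,1],
    [0,-0.1,0,0,0,0,1]
  ]
}}

```text
time: 20.55
eef_pos: [0.5962, -0.1713, -0.0166]
tcp_rot: [3.11, 0.417, 0.0]
ft_force: [1.6, -8.4, -2.1]
grip_width: -0.0004
```

{"fn": "servo_tool", "kwargs": {
  "deltas": [
    [0,-0.1,0,0,0,0,1],
    [0,-0.1,0,0,0,0,1],
    [0,-0.1,0,0,0,0,1],
    [0,0,0,0,0,0,1]
  ]
}}

```text
time: 20.95
eef_pos: [0.5962, -0.1714, -0.0165]
tcp_rot: [3.105, 0.413, 0.001]
ft_force: [1.7, -12.8, -4.2]
grip_width: 0.0002
```

{"fn": "servo_tool", "kwargs": {
  "deltas": [
    [0,-0.1,0,0,0,0,1],
    [0,0,0,0,0,0,1]
  ]
}}

```text
time: 21.15
eef_pos: [0.5963, -0.1715, -0.0164]
tcp_rot: [3.103, 0.412, 0.002]
ft_force: [1.9, -13.9, -4.5]
grip_width: 0.0001
```

{"fn": "servo_tool", "kwargs": {
  "deltas": [
    [0,0.5,0,0,0,0,1],
    [0,1,0,0,0,0,1],
    [0,2,-2,0,0,0,1],
    [0,1,-4,0,0,0,0.8],
    [0,0,-4,0,0,0,0.6]
  ]
}}

```text
time: 21.65
eef_pos: [0.606, -0.2097, 0.0835]
tcp_rot: [-3.112, -0.416, 0.002]
ft_force: [1.1, 0.2, 0.5]
grip_width: 0.0285
```

```bash
python3 - <<'E'
from ov import *
infix()
p,d=snapshot("scene");np.savez("pics/s14.npz",p=p,d=d)
overlay(p,FIX,"pics/o14.png",250,175,345,255,8)
p2,d=snapshot("top");np.savez("pics/t14.npz",p=p2,d=d)
cv2.imwrite("pics/t14.png",cv2.resize(p2[180:310,285:430,::-1],None,fx=5,fy=5,interpolation=cv2.INTER_CUBIC))
E
```

```text
t 21.65 fix mm [   6.1 -122.4  120. ] F [ 1.1 -0.1  0.5] yaw 0.266 w 0.0285
```

View pics/o14.png

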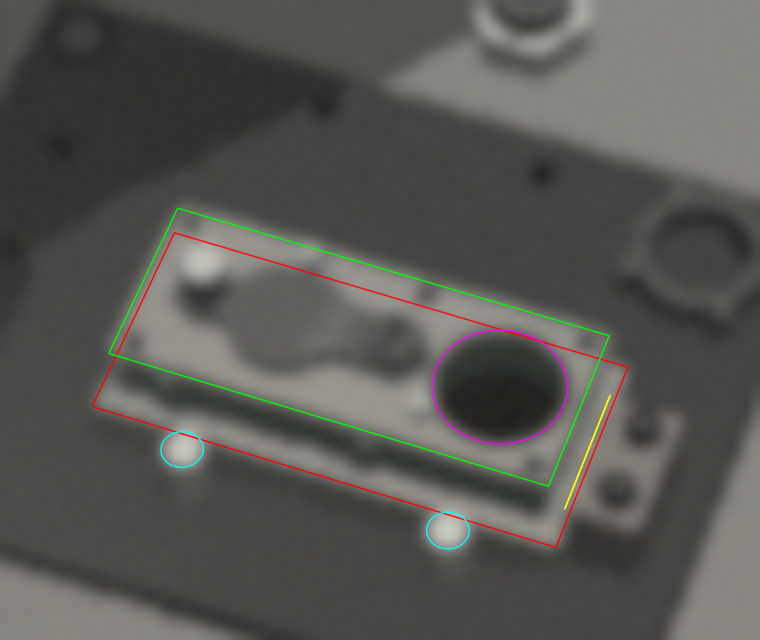

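View pics/t14.png

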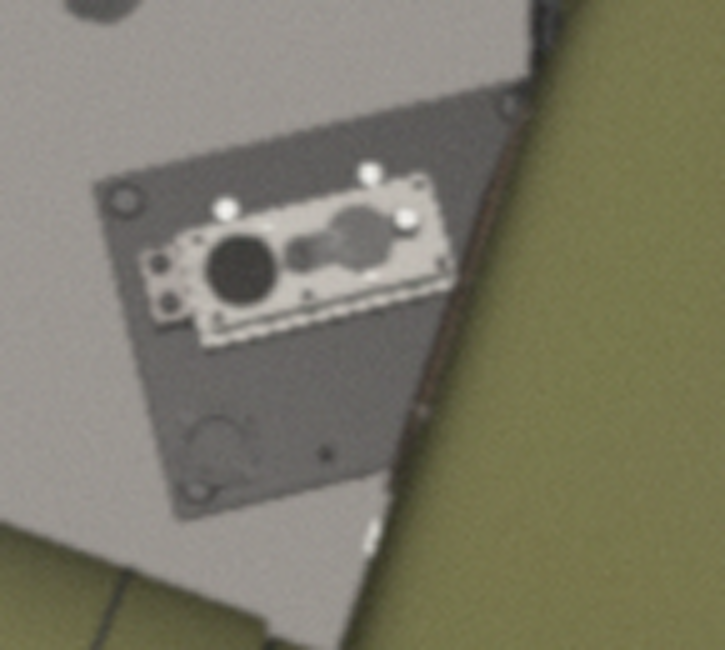

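Both views show the casting bearing on the dowels (top: (225,210) and (370,174)) and on the stop. The knob is at (406,218) in the top view and (203,263) in the scene view. Next I locate the knob.

```bash
python3 - <<'E'
from ov import *
def loc(P): 
    c,s=np.cos(FIX[2]),np.sin(FIX[2]);d=P[:2]-FIX[:2];return (np.array([c*d[0]+s*d[1],-s*d[0]+c*d[1]])*1000).round(1)
for n,uv in(("top",unz((406,217),(285,180))),("scene",unz((203,261),(250,175),8))):
    k=ray(n,uv,.073);print(n,k,loc(k))
ft=fit([("top",[(38,40,32),(38,-40,32)],unz([(225,209),(370,174)],(285,180)))],FIX)[0];print("topfix",ft)
k=ray("top",unz((406,217),(285,180)),.073)
pv=ray("top",unz((305,254),(285,180)),.063);pb=ray("top",unz((241,270),(285,180)),.052)
print("pivot",loc(pv),"bore",loc(pb))
ps=ray("scene",unz((395,341),(250,175),8),.063);print("pivot scene",loc(ps))
E
```

```text
top [ 0.58183853 -0.13845234  0.073     ] [  2.  -47.3]
scene [ 0.58075861 -0.13698221  0.073     ] [  1.4 -45.6]
topfix [ 0.56736001 -0.0946944   0.26233847]
pivot [-1.9  7.1] bore [ 0.2 40.4]
pivot scene [ 2.4 11.8]
```

```bash
python3 - <<'E'
from h import *
go([.5822,-.1372,.0245],.285)
E
```

```text
tcp [ 0.6111 -0.2105  0.0897] toolx yaw 0.267 q [-0.33  0.51 -0.02  1.02  0.    0.97]
shift cm (tool start axes) [-0.92 -7.87  6.47] turn deg [ 0.32 -0.56 -1.05]
```

{"fn": "servo_tool", "kwargs": {
  "deltas": [
    [0,0,0,0,0,0,0.6],
    [-0.4,-2.6,0,0,0,-1,0.6],
    [-0.3,-2.6,0,0,0,0,0.6],
    [-0.2,-2.2,0,0,0,0,0.65],
    [0,0,0,0,0,0,0.65]
  ]
}}

```text
time: 22.25
eef_pos: [0.5742, -0.137, 0.0813]
tcp_rot: [-3.106, -0.45, 0.008]
ft_force: [-0.1, 0.5, -0.1]
grip_width: 0.0299
```

{"fn": "servo_tool", "kwargs": {
  "deltas": [
    [0,0,0,0,0,0,0.65],
    [0,0,0,0,0,0,0.65]
  ]
}}

```text
time: 22.45
eef_pos: [0.5775, -0.1406, 0.0826]
tcp_rot: [-3.11, -0.445, 0.001]
ft_force: [-0.8, 0.5, -0.4]
grip_width: 0.03
```

```bash
python3 - <<'E'
from h import *
go([.5822,-.1372,.0245],.285);infix()
p,d=snapshot("scene");cv2.imwrite("pics/s15.png",cv2.resize(p[165:245,240:340,::-1],None,fx=7,fy=7,interpolation=cv2.INTER_CUBIC))
E
```

```text
tcp [ 0.5775 -0.1406  0.0826] toolx yaw 0.284 q [-0.24  0.44 -0.16  0.97 -0.    1.05]
shift cm (tool start axes) [ 0.55 -0.19  5.81] turn deg [-0.01  0.04 -0.04]
t 22.45 fix mm [ -2.8 -48.2 119.1] F [-0.6  0.7 -0.4] yaw 0.284 w 0.03
```

View pics/s15.png

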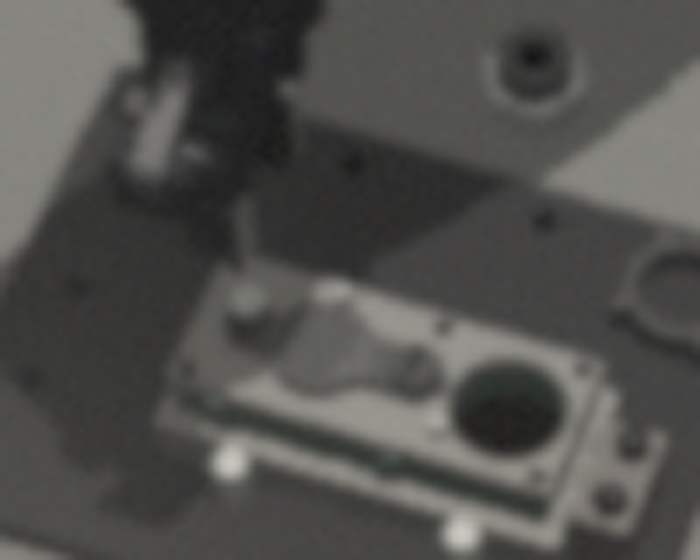

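{"fn": "servo_tool", "kwargs": {
  "deltas": [
    [0.5,-0.15,1,0,0,0,0.65],
    [0,0,1,0,0,0,0.65],
    [0,0,1,0,0,0,0.65],
    [0,0,0,0,0,0,0.65],
    [0,0,0,0,0,0,0.65]
  ]
}}

```text
time: 23.0
eef_pos: [0.5812, -0.1372, 0.0525]
tcp_rot: [-3.109, -0.445, 0.002]
ft_force: [-0.0, 0.1, 0.3]
grip_width: 0.03
```

```bash
python3 - <<'E'
from h import *
go([.5822,-.1372,.0245],.285);infix()
p,d=snapshot("scene");cv2.imwrite("pics/s16.png",cv2.resize(p[175:235,245:325,::-1],None,fx=9,fy=9,interpolation=cv2.INTER_CUBIC))
E
```

```text
tcp [ 0.5812 -0.1372  0.0525] toolx yaw 0.284 q [-0.23  0.47 -0.2   0.9  -0.    1.05]
shift cm (tool start axes) [0.1  0.03 2.8 ] turn deg [-0.05  0.08 -0.03]
t 23.0 fix mm [  1.7 -46.   89. ] F [-0.   0.1  0.3] yaw 0.284 w 0.03
```

View pics/s16.png

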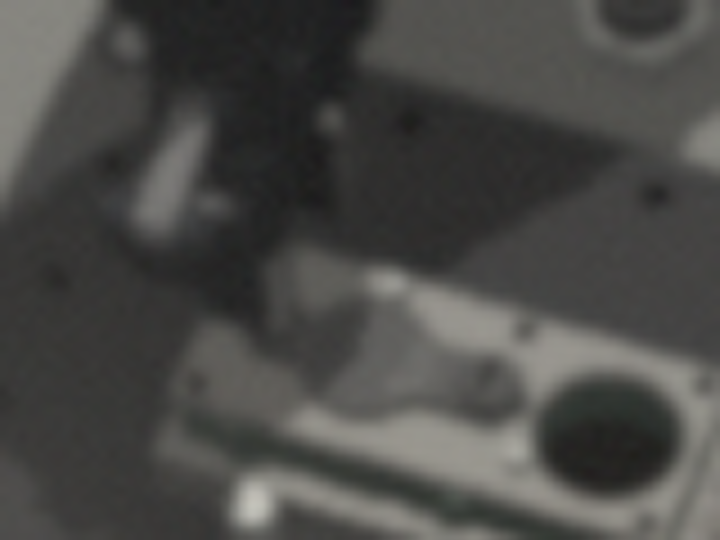

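{"fn": "servo_tool", "kwargs": {
  "deltas": [
    [0.1,0,0.7,0,0,0,0.65],
    [0,0,0.7,0,0,0,0.65],
    [0,0,0,0,0,0,0.65]
  ]
}}

```text
time: 23.35
eef_pos: [0.5818, -0.1368, 0.0381]
tcp_rot: [-3.109, -0.445, 0.003]
ft_force: [-1.0, -0.5, -0.3]
grip_width: 0.0299
```

{"fn": "servo_tool", "kwargs": {
  "deltas": [
    [0,0,0.5,0,0,0,0.65],
    [0,0,0.5,0,0,0,0.65],
    [0,0,0.2,0,0,0,0.65],
    [0,0,0,0,0,0,0.65]
  ]
}}

```text
time: 23.75
eef_pos: [0.5824, -0.1369, 0.0268]
tcp_rot: [-3.11, -0.445, 0.001]
ft_force: [-0.4, 0.1, -0.7]
grip_width: 0.0301
```

{"fn": "servo_tool", "kwargs": {
  "deltas": [
    [0,0,0,0,0,0,0.7],
    [0,0,0,0,0,0,0.75],
    [0,0,0,0,0,0,0.8],
    [0,0,0,0,0,0,0.85],
    [0,0,0,0,0,0,0.9]
  ],
  "newtons": 20
}}

```text
time: 24.25
eef_pos: [0.5822, -0.1373, 0.0274]
tcp_rot: [3.109, 0.445, -0.001]
ft_force: [-1.6, -1.4, 2.3]
grip_width: 0.0103
```

{"fn": "servo_tool", "kwargs": {
  "deltas": [
    [0.1,-0.1,0,0,0,0,1],
    [0.1,0,0,0,0,0,1]
  ]
}}

```text
time: 24.45
eef_pos: [0.5837, -0.1367, 0.0274]
tcp_rot: [3.107, 0.444, -0.003]
ft_force: [-3.3, -3.6, 3.0]
grip_width: 0.0107
```

{"fn": "servo_tool", "kwargs": {
  "deltas": [
    [0.39,-0.014,0,0,0,-4,1],
    [0.39,-0.014,0,0,0,-4,1],
    [0.39,-0.014,0,0,0,-4,1]
  ]
}}

```text
time: 24.75
eef_pos: [0.5941, -0.1316, 0.0274]
tcp_rot: [3.045, 0.772, -0.004]
ft_force: [-5.0, -2.2, 3.4]
grip_width: 0.0105
```

```bash
python3 - <<'E'
from ov import *
infix();print(sense()['torque'])
p,d=snapshot("scene");overlay(p,FIX,"pics/o17.png",250,175,345,255,8)
E
```

```text
t 24.75 fix mm [ 15.6 -44.1  63.9] F [-5.4 -0.8  3.4] yaw 0.496 w 0.0105
[-0.45037869  0.91394203  0.09706595]
```

View pics/o17.png

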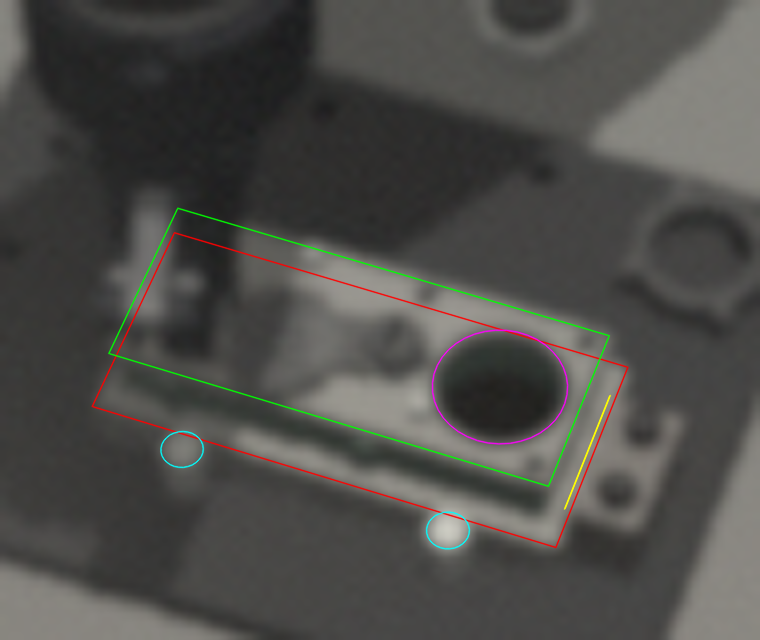

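{"fn": "servo_tool", "kwargs": {
  "deltas": [
    [0.39,-0.06,0,0,0,-4,1],
    [0.39,-0.03,0,0,0,-4,1],
    [0.39,-0.014,0,0,0,-4,1],
    [0.39,-0.014,0,0,0,-4,1]
  ]
}}

```text
time: 25.2
eef_pos: [0.6059, -0.1215, 0.0273]
tcp_rot: [-2.908, -1.186, 0.004]
ft_force: [-5.2, -1.4, 3.5]
grip_width: 0.0103
```

```bash
python3 -c "
from h import *
infix()"
```

```text
t 25.2 fix mm [ 29.8 -37.5  63.8] F [-5.4  0.1  3.5] yaw 0.775 w 0.0103
```

{"fn": "servo_tool", "kwargs": {
  "deltas": [
    [0.39,-0.014,0,0,0,-4,1],
    [0.39,-0.014,0,0,0,-4,1],
    [0.39,-0.014,0,0,0,-4,1],
    [0.39,-0.014,0,0,0,-4,1]
  ]
}}

```text
time: 25.6
eef_pos: [0.6146, -0.1089, 0.0271]
tcp_rot: [-2.714, -1.579, 0.006]
ft_force: [-6.0, -1.3, 3.8]
grip_width: 0.0105
```

```bash
python3 -c "
from h import *
infix()"
```

```text
t 25.6 fix mm [ 41.5 -27.7  63.6] F [-6.2  0.4  3.8] yaw 1.054 w 0.0105
```

{"fn": "servo_tool", "kwargs": {
  "deltas": [
    [0.45,-0.07,0,0,0,-4,1],
    [0.44,-0.06,0,0,0,-4,1],
    [0.39,-0.014,0,0,0,-4,1],
    [0.39,-0.014,0,0,0,-4,1]
  ]
}}

```text
time: 26.0
eef_pos: [0.6197, -0.0938, 0.0269]
tcp_rot: [-2.468, -1.941, 0.007]
ft_force: [-6.2, -4.3, 3.2]
grip_width: 0.0104
```

```bash
python3 - <<'E'
from ov import *
infix()
p,d=snapshot("scene");overlay(p,FIX,"pics/o18.png",250,175,345,255,8)
E
```

```text
t 26.0 fix mm [ 50.4 -14.5  63.4] F [-7.2 -2.4  3.2] yaw 1.333 w 0.0104
```

View pics/o18.png

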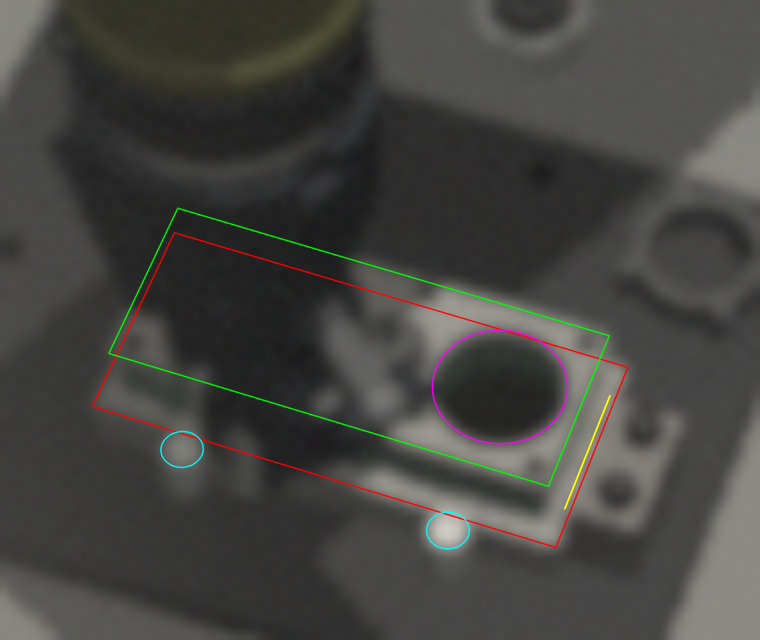

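{"fn": "servo_tool", "kwargs": {
  "deltas": [
    [0.39,-0.014,0,0,0,-4,1],
    [0.39,-0.014,0,0,0,-4,1],
    [0.39,-0.014,0,0,0,-4,1],
    [0.39,-0.014,0,0,0,-4,1]
  ]
}}

```text
time: 26.45
eef_pos: [0.6206, -0.0788, 0.0265]
tcp_rot: [-2.174, -2.265, 0.009]
ft_force: [-6.5, -5.6, 1.5]
grip_width: 0.0102
```

```bash
python3 -c "
from h import *
infix()"
```

```text
t 26.45 fix mm [55.3 -0.3 63. ] F [-7.8 -3.7  1.5] yaw 1.612 w 0.0102
```

{"fn": "servo_tool", "kwargs": {
  "deltas": [
    [0.39,-0.014,0,0,0,-4,1],
    [0.39,-0.014,0,0,0,-4,1],
    [0.39,-0.014,0,0,0,-4,1]
  ]
}}

```text
time: 26.75
eef_pos: [0.6184, -0.0679, 0.0263]
tcp_rot: [-1.925, -2.479, 0.011]
ft_force: [-6.5, -7.0, 2.9]
grip_width: 0.0101
```

```bash
python3 -c "
from h import *
infix()"
```

```text
t 26.75 fix mm [56.2 10.8 62.8] F [-8.1 -5.   2.9] yaw 1.821 w 0.0101
```

{"fn": "servo_tool", "kwargs": {
  "deltas": [
    [0.25,-0.01,0,0,0,-2.5,1],
    [0.2,-0.01,0,0,0,-1.5,1],
    [0,0,0,0,0,0,1]
  ]
}}

```text
time: 27.05
eef_pos: [0.6177, -0.0657, 0.0264]
tcp_rot: [1.843, 2.544, -0.015]
ft_force: [-6.4, -11.0, 1.3]
grip_width: 0.0107
```

```bash
python3 - <<'E'
from ov import *
infix()
p,d=snapshot("scene");overlay(p,FIX,"pics/o19.png",250,175,345,255,8)
E
```

```text
t 27.05 fix mm [56.1 13.1 62.9] F [-9.1 -8.9  1.3] yaw 1.887 w 0.0107
```

View pics/o19.png

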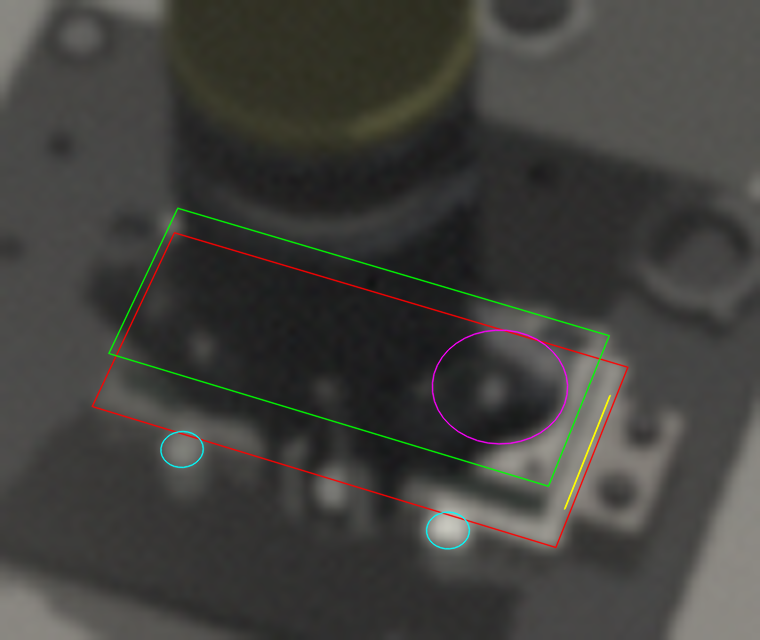

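{"fn": "servo_tool", "kwargs": {
  "deltas": [
    [-0.15,0,0,0,0,0,1],
    [-0.1,0,0,0,0,0,1]
  ]
}}

```text
time: 27.3
eef_pos: [0.6178, -0.0658, 0.0263]
tcp_rot: [-1.841, -2.541, 0.01]
ft_force: [-7.8, -3.6, 2.4]
grip_width: 0.0102
```

```bash
python3 -c "
from h import *
infix()"
```

```text
t 27.3 fix mm [56.1 13.  62.8] F [-8.5 -1.4  2.4] yaw 1.888 w 0.0102
```

{"fn": "servo_tool", "kwargs": {
  "deltas": [
    [0,0,0,0,0,0,0.85],
    [0,0,0,0,0,0,0.75],
    [0,0,0,0,0,0,0.65],
    [0,0,0,0,0,0,0.65]
  ]
}}

```text
time: 27.7
eef_pos: [0.6223, -0.0636, 0.0275]
tcp_rot: [1.839, 2.546, 0.002]
ft_force: [0.4, 0.6, -0.4]
grip_width: 0.0301
```

{"fn": "servo_tool", "kwargs": {
  "deltas": [
    [0,0,-1,0,0,0,0.65],
    [0,0,-2,0,0,0,0.65],
    [0,0,-3,0,0,0,0.65],
    [0,0,-2,0,0,0,0.8],
    [0,3,0,0,0,0,1]
  ]
}}

```text
time: 28.2
eef_pos: [0.6501, -0.0556, 0.1125]
tcp_rot: [1.84, 2.542, 0.003]
ft_force: [1.0, -0.4, 0.5]
grip_width: 0.0039
```

```bash
python3 - <<'E'
from h import *
infix();go([.46,-.117,.08],.272)
E
```

```text
t 28.2 fix mm [ 90.   14.1 149. ] F [ 0.8 -0.7  0.5] yaw 1.889 w 0.0039
tcp [ 0.6501 -0.0556  0.1125] toolx yaw 1.889 q [-0.09  0.51  0.04  1.1  -0.   -0.4 ]
shift cm (tool start axes) [  0.11 -19.99   3.17] turn deg [ 8.000e-02  2.700e-01 -8.738e+01]
```

{"fn": "servo_tool", "kwargs": {
  "deltas": [
    [0,-3,0,0,0,0,1],
    [0,-4.5,0,0,0,0,1],
    [0,-4.5,0,0,0,0,1],
    [0,-4.5,0,0,0,0,1],
    [0,-3.5,0,0,0,0,1]
  ]
}}

```text
time: 28.7
eef_pos: [0.4578, -0.1177, 0.1079]
tcp_rot: [-1.84, -2.546, 0.0]
ft_force: [-0.7, -1.1, -0.1]
grip_width: 0.0002
```

{"fn": "servo_tool", "kwargs": {
  "deltas": [
    [0,0,0,0,0,8,1],
    [0,0,0,0,0,8,1],
    [0,0,0,0,0,8,1],
    [0,0,0,0,0,8,1],
    [0,0,0,0,0,8,1]
  ]
}}

```text
time: 29.2
eef_pos: [0.4607, -0.1175, 0.1083]
tcp_rot: [2.604, 1.756, 0.002]
ft_force: [0.1, 0.5, 0.3]
grip_width: -0.0003
```

{"fn": "servo_tool", "kwargs": {
  "deltas": [
    [0,0,0,0,0,8,1],
    [0,0,0,0,0,8,1],
    [0,0,0,0,0,8,1],
    [0,0,0,0,0,8,1],
    [0,0,0,0,0,8,1]
  ]
}}

```text
time: 29.7
eef_pos: [0.4607, -0.1174, 0.1083]
tcp_rot: [3.048, 0.759, 0.002]
ft_force: [-0.1, 0.2, -0.0]
grip_width: 0.0003
```

```bash
python3 - <<'E'
from ov import *
infix();go([.4959,-.1117,-.0184],.272)
p,d=snapshot("scene");np.savez("pics/s20.npz",p=p,d=d);overlay(p,FIX,"pics/o20.png",250,175,345,255,8)
p2,d=snapshot("top");np.savez("pics/t20.npz",p=p2,d=d)
cv2.imwrite("pics/t20.png",cv2.resize(p2[180:310,285:430,::-1],None,fx=5,fy=5,interpolation=cv2.INTER_CUBIC))
E
```

```text
t 29.7 fix mm [-109.     5.5  144.8] F [-0.   0.3 -0. ] yaw 0.488 w 0.0003
tcp [ 0.4607 -0.1174  0.1083] toolx yaw 0.488 q [-0.25  0.23 -0.41  0.92  0.    0.83]
shift cm (tool start axes) [ 3.36  1.14 12.67] turn deg [ 0.04 -0.08 12.4 ]
```

View pics/o20.png

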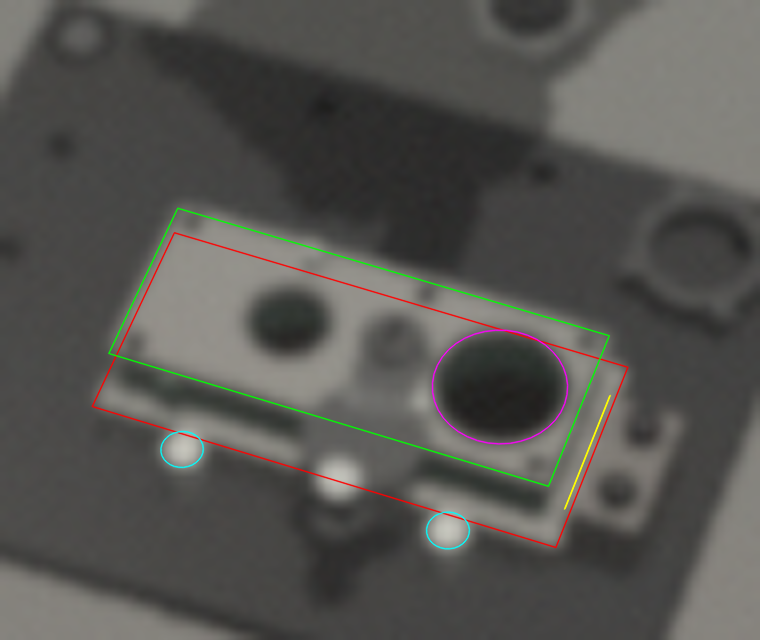

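View pics/t20.png

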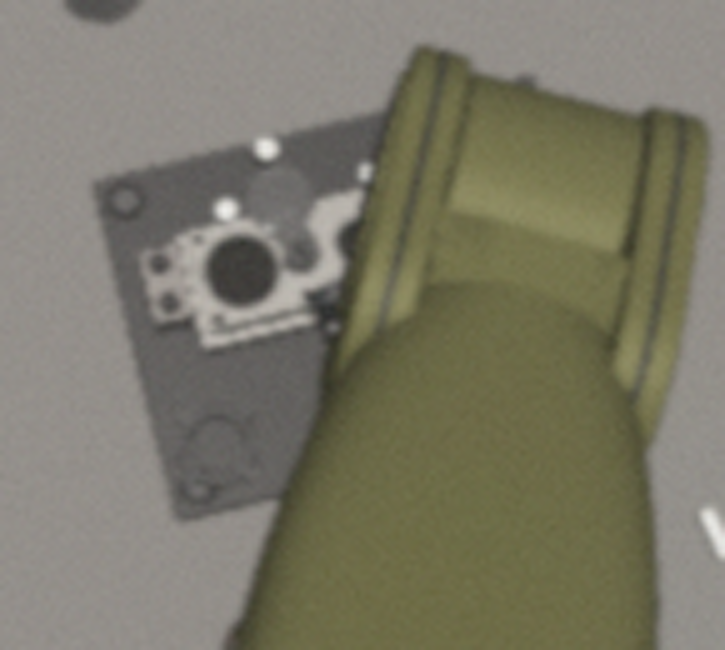

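```bash
python3 - <<'E'
from ov import *
def loc(P,F=FIX): 
    c,s=np.cos(F[2]),np.sin(F[2]);d=P[:2]-F[:2];return (np.array([c*d[0]+s*d[1],-s*d[0]+c*d[1]])*1000)
for n,uv,F in(("top",unz((266,148),(285,180)),[.56736,-.0947,.2623]),("scene",unz((339,475),(250,175),8),FIX)):
    k=loc(ray(n,uv,.073),F);print(n,k,np.arctan2(k[0],-(k[1]-10)))
a=np.load("pics/s20.npz")['p'].astype(int);b=np.load("pics/s14.npz")['p'].astype(int)
# shift of casting regions between before/after opening
for nm,(x0,x1,y0,y1) in dict(stopend=(308,330,205,245),farend=(262,276,198,232),dowels_ref=(302,312,236,246)).items():
    A=a[y0:y1,x0:x1].mean(2).astype(np.float32);B=b[y0:y1,x0:x1].mean(2).astype(np.float32)
    print(nm,cv2.phaseCorrelate(B,A,cv2.createHanningWindow(A.shape[::-1],cv2.CV_32F)))
E
```

```text
top [55.48118242 14.99231751] 1.6605368199723598
scene [54.54465234 14.69602742] 1.6566796473033598
stopend ((0.06319646617288122, -0.14189334406290044), 0.9765174622337024)
farend ((0.757377392253451, 0.14633145117947421), 0.8640963757479633)
dowels_ref ((-0.01382306906258357, -0.25893553458080465), 1.058203580379486)
```

{"fn": "servo_tool", "kwargs": {
  "deltas": [
    [0,0,0,0,0,6.2,1],
    [0,0,0,0,0,6.2,1],
    [0,0,3,0,0,0,1],
    [0,0,3,0,0,0,1],
    [0,0,2,0,0,0,1]
  ]
}}

```text
time: 30.3
eef_pos: [0.4598, -0.1172, 0.0264]
tcp_rot: [-3.11, -0.44, 0.001]
ft_force: [0.7, -0.2, 0.2]
grip_width: -0.0001
```

```bash
python3 - <<'E'
from ov import *
infix();go([.5165,-.1055,-.0175],.267)
E
```

```text
t 30.3 fix mm [-109.9    5.9   62.9] F [ 0.6 -0.3  0.2] yaw 0.281 w -0.0001
tcp [ 0.4598 -0.1172  0.0264] toolx yaw 0.281 q [-0.25  0.32 -0.54  0.71  0.    1.04]
shift cm (tool start axes) [5.78 0.45 4.38] turn deg [-0.02  0.02  0.81]
```

{"fn": "servo_tool", "kwargs": {
  "deltas": [
    [1.8,0.4,0,0,0,0.8,1],
    [1.5,0,1.2,0,0,0,1],
    [0,0,1.8,0,0,0,1],
    [0,0,1.4,0,0,0,1],
    [0,0,0,0,0,0,1]
  ]
}}

```text
time: 30.8
eef_pos: [0.4917, -0.112, -0.0179]
tcp_rot: [-3.113, -0.417, 0.005]
ft_force: [-0.2, -0.2, -0.2]
grip_width: -0.0001
```

{"fn": "servo_tool", "kwargs": {
  "deltas": [
    [1,0,0,0,0,0,1],
    [1,0,0,0,0,0,1],
    [0.4,0,0,0,0,0,1],
    [0.1,0,0,0,0,0,1],
    [0.1,0,0,0,0,0,1]
  ]
}}

```text
time: 31.3
eef_pos: [0.5185, -0.1056, -0.0164]
tcp_rot: [3.114, 0.414, 0.001]
ft_force: [0.7, 0.1, 0.5]
grip_width: 0.0002
```

```bash
python3 - <<'E'
from ov import *
infix();go([.5226,-.104,-.0190],.267)
E
```

```text
t 31.3 fix mm [-50.2   1.3  20.1] F [ 0.6 -0.1  0.5] yaw 0.264 w 0.0002
tcp [ 0.5185 -0.1056 -0.0164] toolx yaw 0.264 q [-0.2   0.45 -0.47  0.66 -0.    1.11]
shift cm (tool start axes) [ 0.44 -0.05  0.26] turn deg [ 0.01 -0.02 -0.17]
```

{"fn": "servo_tool", "kwargs": {
  "deltas": [
    [0.1,0,0.1,0,0,0,1],
    [0.1,0,0.1,0,0,0,1],
    [0.1,0,0,0,0,0,1],
    [0.1,0,0,0,0,0,1],
    [0.1,0,0,0,0,0,1]
  ]
}}

```text
time: 31.8
eef_pos: [0.5224, -0.1045, -0.0188]
tcp_rot: [3.114, 0.413, -0.002]
ft_force: [-2.1, -1.6, 1.4]
grip_width: 0.0001
```

{"fn": "servo_tool", "kwargs": {
  "deltas": [
    [0.1,0,0,0,0,0,1],
    [0.1,0,0,0,0,0,1],
    [0.1,0,0,0,0,0,1],
    [0.1,0,0,0,0,0,1],
    [0,0,0,0,0,0,1]
  ]
}}

```text
time: 32.3
eef_pos: [0.5227, -0.1043, -0.0191]
tcp_rot: [3.113, 0.411, -0.011]
ft_force: [-8.1, -4.3, 6.8]
grip_width: -0.0
```

{"fn": "servo_tool", "kwargs": {
  "deltas": [
    [0.1,0,0,0,0,0,1],
    [0.1,0,0,0,0,0,1],
    [0.1,0,0,0,0,0,1],
    [0.1,0,0,0,0,0,1],
    [0,0,0,0,0,0,1]
  ]
}}

```text
time: 32.8
eef_pos: [0.5225, -0.1041, -0.0194]
tcp_rot: [3.112, 0.41, -0.022]
ft_force: [-15.7, -6.2, 10.8]
grip_width: 0.0
```

{"fn": "servo_tool", "kwargs": {
  "deltas": [
    [-0.3,0,0,0,0,0,1],
    [-0.5,0,0,0,0,0,1],
    [-1,0,0,0,0,0,1],
    [-1,0,-2,0,0,0,1],
    [0,0,-4,0,0,0,1]
  ]
}}

```text
time: 33.3
eef_pos: [0.4991, -0.1089, 0.0391]
tcp_rot: [-3.111, -0.412, 0.011]
ft_force: [1.0, -0.0, -0.3]
grip_width: 0.0003
```

{"fn": "servo_tool", "kwargs": {
  "deltas": [
    [0,3.5,0,0,0,0,1],
    [0,3.5,0,0,0,0,1],
    [1,3.3,0,0,0,0,1],
    [3,0,0,0,0,0,1],
    [3,0,0,0,0,0,1]
  ]
}}

```text
time: 33.8
eef_pos: [0.5992, -0.1922, 0.0415]
tcp_rot: [3.115, 0.409, 0.003]
ft_force: [0.5, 0.1, -0.1]
grip_width: -0.0005
```

{"fn": "servo_tool", "kwargs": {
  "deltas": [
    [0,0,0,0,0,0,1],
    [0,0,0,0,0,0,1]
  ]
}}

```text
time: 34.0
eef_pos: [0.5984, -0.1906, 0.041]
tcp_rot: [-3.114, -0.414, -0.0]
ft_force: [0.2, -0.4, -0.8]
grip_width: -0.0001
```

```bash
python3 - <<'E'
from ov import *
infix();go([.5985,-.1805,-.0165],.267)
E
```

```text
t 34.0 fix mm [   4.  -102.    77.5] F [ 0.1 -0.5 -0.8] yaw 0.264 w -0.0001
tcp [ 0.5984 -0.1906  0.041 ] toolx yaw 0.264 q [-0.31  0.53 -0.13  0.91  0.    1.  ]
shift cm (tool start axes) [ 0.27 -0.97  5.75] turn deg [-0.   -0.01 -0.15]
```

Contact came at the same x place as before the cover was opened, so the casting has not come off the dowels. Now the y press.

{"fn": "servo_tool", "kwargs": {
  "deltas": [
    [0.2,0,2,0,0,0,1],
    [0,0,2,0,0,0,1],
    [0,0,1.4,0,0,0,1],
    [0,-0.4,0.3,0,0,0,1],
    [0,-0.4,0,0,0,0,1]
  ]
}}

```text
time: 34.5
eef_pos: [0.5964, -0.1821, -0.016]
tcp_rot: [-3.114, -0.412, 0.003]
ft_force: [0.9, -0.6, -0.0]
grip_width: -0.0
```

{"fn": "servo_tool", "kwargs": {
  "deltas": [
    [0,-0.3,0,0,0,0,1],
    [0,-0.3,0,0,0,0,1],
    [0,-0.1,0,0,0,0,1],
    [0,-0.1,0,0,0,0,1],
    [0,-0.1,0,0,0,0,1]
  ]
}}

```text
time: 35.0
eef_pos: [0.5959, -0.1739, -0.0154]
tcp_rot: [3.114, 0.413, 0.001]
ft_force: [-0.0, -0.5, 0.3]
grip_width: -0.0005
```

{"fn": "servo_tool", "kwargs": {
  "deltas": [
    [0,-0.1,0,0,0,0,1],
    [0,-0.1,0,0,0,0,1],
    [0,-0.1,0,0,0,0,1],
    [0,-0.1,0,0,0,0,1]
  ]
}}

```text
time: 35.4
eef_pos: [0.595, -0.1716, -0.0157]
tcp_rot: [3.111, 0.411, 0.0]
ft_force: [0.5, -5.0, -1.5]
grip_width: -0.0001
```

{"fn": "servo_tool", "kwargs": {
  "deltas": [
    [0,-0.1,0,0,0,0,1],
    [0,-0.1,0,0,0,0,1],
    [0,-0.1,0,0,0,0,1],
    [0,-0.1,0,0,0,0,1]
  ]
}}

```text
time: 35.8
eef_pos: [0.595, -0.1717, -0.0155]
tcp_rot: [3.104, 0.407, 0.001]
ft_force: [1.7, -14.3, -4.8]
grip_width: 0.0003
```

{"fn": "servo_tool", "kwargs": {
  "deltas": [
    [0,0.3,0,0,0,0,1],
    [0,0.7,0,0,0,0,1],
    [0,2,-1,0,0,0,1],
    [0,2,-4,0,0,0,1],
    [0,0,-4,0,0,0,1]
  ]
}}

```text
time: 36.3
eef_pos: [0.6061, -0.2159, 0.0741]
tcp_rot: [-3.113, -0.41, 0.003]
ft_force: [0.4, 0.7, -0.2]
grip_width: 0.0002
```

{"fn": "servo_tool", "kwargs": {
  "deltas": [
    [-3,3,-1,0,0,0,1],
    [-3,3,0,0,0,0,1],
    [-3,3,0,0,0,0,1],
    [0,0,0,0,0,0,1],
    [0,0,0,0,0,0,1]
  ]
}}

```text
time: 36.8
eef_pos: [0.5425, -0.3251, 0.0842]
tcp_rot: [-3.113, -0.41, -0.001]
ft_force: [-0.4, 0.4, 0.9]
grip_width: -0.0
```

```bash
python3 - <<'E'
from ov import *
infix();print(sense()['dq'].round(3))
p,d=snapshot("scene");np.savez("pics/s21.npz",p=p,d=d);overlay(p,FIX,"pics/o21.png",250,175,345,255,8)
p2,d=snapshot("top");cv2.imwrite("pics/t21.png",p2[:,:,::-1])
F=[.56736,-.0947,.2623];overlay(p2,F,"pics/ot21.png",285,180,430,290,5,n="top")
E
```

```text
t 36.8 fix mm [ -86.  -216.5  120.7] F [-0.3  0.5  0.9] yaw 0.262 w -0.0
[ 0.038  0.002 -0.     0.     0.003  0.   ]
```

View pics/o21.png

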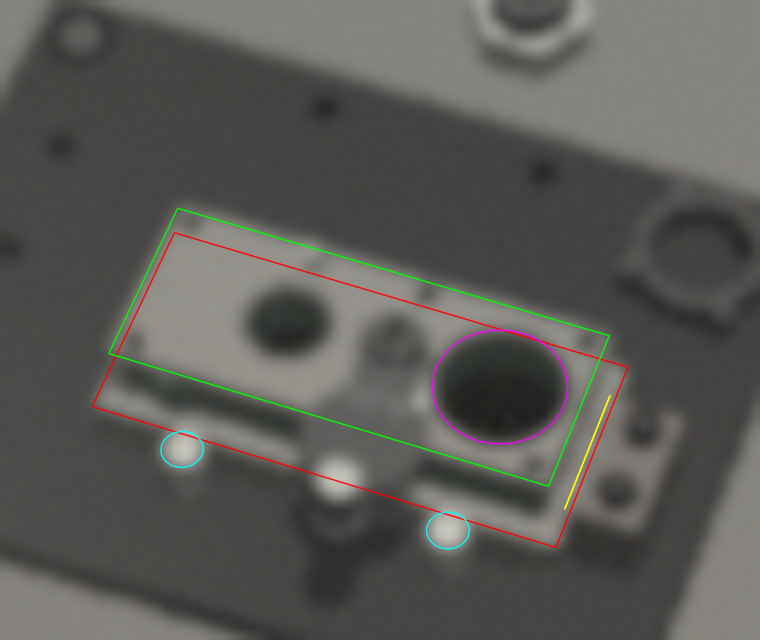

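View pics/t21.png

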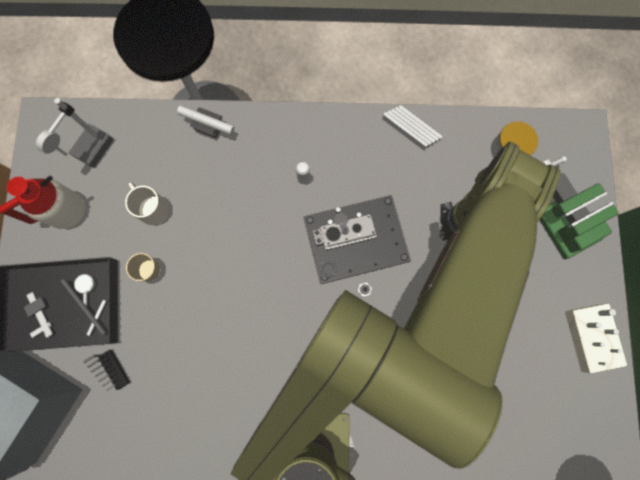

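View pics/ot21.png

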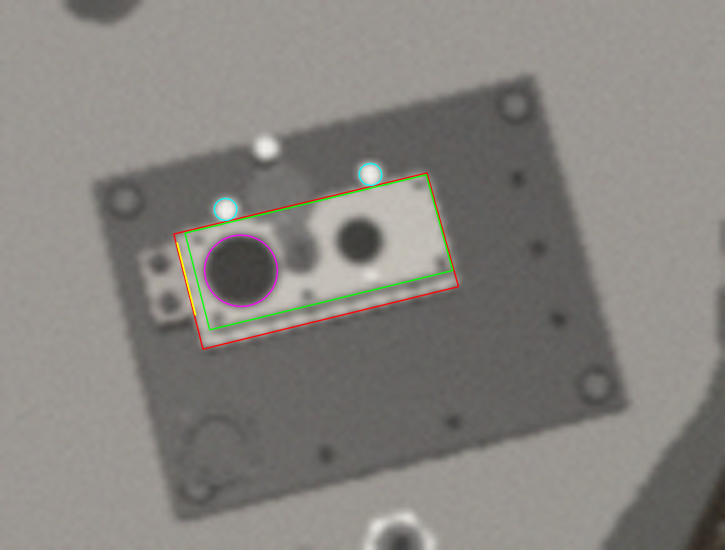

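```bash
python3 - <<'E'
from ov import *
print(ray("top",(482,203),.2), sense()['ft_force'],sense()['effort'].round(1))
a=np.load("pics/s21.npz")['p'];cv2.imwrite("pics/s21.png",a[:,:,::-1])
E
```

```text
[ 0.60619958 -0.39740141  0.2       ] [ 0.44551088 -0.33579595 -0.20247981] [ -0.9 -52.6  24.1   0.   -0.    0. ]
```

View pics/s21.png

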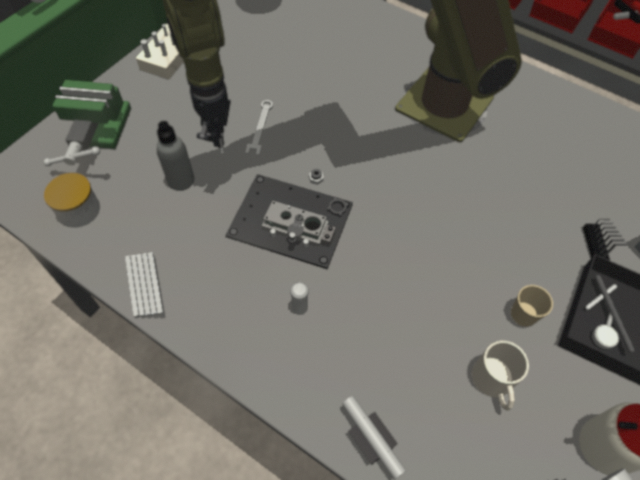

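{"fn": "servo_tool", "kwargs": {
  "deltas": [
    [0,0,-2,0,0,0,1],
    [0,0,-2,0,0,0,1],
    [0,0,0,0,0,0,1],
    [0,0,0,0,0,0,1],
    [0,0,0,0,0,0,1]
  ]
}}

```text
time: 37.4
eef_pos: [0.5429, -0.3236, 0.1232]
tcp_rot: [-3.113, -0.415, 0.002]
ft_force: [0.2, -0.2, -1.1]
grip_width: 0.0004
```

```bash
python3 -c "
from cell import *
print(close_job())"
```

```text
the job is handed in; nothing more can be done
None
```

The casting is home against both dowels and the end stop, the dust cover is swung to its open stop, and the job is handed in at 37.4 s of 72 s. No verdict is reported.

**What I did**
- I gripped the casting by its foot with the cover shut, squared it up and slid it onto the end stop and both dowels. I then pressed it low with shut fingers, at about 17 N towards the dowels and about 14 N towards the stop.
- I held the knob and swung the cover round its arc until it met its stop, pushing towards the dowels and stop nearly all the way. I then let go and pressed the casting home again the same way.

**Last checks**
- **Seating:** both camera overlays show the casting in its home outline. On the second pressing, contact came within about 0.5 mm of the places felt before the cover was opened, so the casting had not shifted measurably.
- **Cover:** the knob's position gives 1.66 rad in both views.
- **Forces:** the largest reading at the wrist was about 24 N, against the 60 N limit on the casting and fixture.
- **Other things on the bench:** those in view are upright and where they started, and the gripper is clear of everything.

**What disagreed**
- **Fingertips:** they really sit about 36 mm higher than the reported TCP. Because of this the first grasp closed on top of the deck, at about 12 N and without moving the casting. I found the offset by touching the plate, corrected for it and regripped.
- **Grip height:** during the slide the fingertips rested on the plate for a while, at up to 15 N. When I raised the grip it briefly took about 12 N upwards, so the casting may have been lifted by a fraction of a millimetre before I lowered it.
- **Cameras:** the two views differ by about 1 to 2 mm and 0.01 rad on where the fixture is, so I relied on contact for the final seating.

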